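# Load the spice rack and book the tins in with the barcode scanner

## Task

Put the spice tins that are out on the worktop away in the oak rack, working in slot order: red lid in slot 1, then yellow in 2, green in 3, blue in 4, each right down in its recess with the barcode label to the front of the rack; the slot of a tin that is not there stays empty. Once they are all in, take the barcode scanner from its dock and scan the tins in the same slot order, each time pointing the window straight at the middle of the label from about 8 cm and holding it still there for two seconds. Then lay the scanner back in its dock, nose the way it was, and leave the mug, bottle and pepper mill alone.

Things in the scene. Friction and masses are not known exactly. Their poses are not given: they have to be found in the camera images.
- rack: oak spice rack, fixed: a block 110 (x) x 350 (y) x 30 mm high; origin: centre of its underside, z up, front = -x (towards the robot), +y the robot's left. Four square recesses 54 mm wide, 20 mm deep, in a row along y at 84 mm pitch, 12 mm behind the middle. In front of each a colour tag with 1 to 4 black pips, from +y to -y: 1 red, 2 yellow, 3 green, 4 blue
- slot1 (a point): centre of the floor of recess 1 (one pip, red tag), 10 mm above the worktop, 20 mm below the rack's top; axes as the rack's
- slot2 (a point): centre of the floor of recess 2 (two pips, yellow tag), 10 mm above the worktop, 20 mm below the rack's top; axes as the rack's
- slot3 (a point): centre of the floor of recess 3 (three pips, green tag), 10 mm above the worktop, 20 mm below the rack's top; axes as the rack's
- slot4 (a point): centre of the floor of recess 4 (four pips, blue tag), 10 mm above the worktop, 20 mm below the rack's top; axes as the rack's
- tin_red: square steel spice tin, 46 x 46 mm, 90 mm tall (flat sides to 78 mm, then a red lid 44.5 mm square), about 0.16 kg; may be absent. Origin: centre of its underside, z up. Its -x face carries the white barcode label; a white paper seal runs from mid-lid over that edge, seen from above. Belongs in slot 1
- label_red (a point): centre of the barcode label (38 mm wide, 36 mm high) on the red tin, 40 mm above its underside and 23.5 mm from its axis; axes as the tin's, so the label faces -x
- tin_yellow: square steel spice tin, 46 x 46 mm, 90 mm tall (flat sides to 78 mm, then a yellow lid 44.5 mm square), about 0.16 kg; may be absent. Origin: centre of its underside, z up. Its -x face carries the white barcode label; a white paper seal runs from mid-lid over that edge, seen from above. Belongs in slot 2
- label_yellow (a point): centre of the barcode label (38 mm wide, 36 mm high) on the yellow tin, 40 mm above its underside and 23.5 mm from its axis; axes as the tin's, so the label faces -x
- tin_green: square steel spice tin, 46 x 46 mm, 90 mm tall (flat sides to 78 mm, then a green lid 44.5 mm square), about 0.16 kg; may be absent. Origin: centre of its underside, z up. Its -x face carries the white barcode label; a white paper seal runs from mid-lid over that edge, seen from above. Belongs in slot 3
- label_green (a point): centre of the barcode label (38 mm wide, 36 mm high) on the green tin, 40 mm above its underside and 23.5 mm from its axis; axes as the tin's, so the label faces -x
- tin_blue: square steel spice tin, 46 x 46 mm, 90 mm tall (flat sides to 78 mm, then a blue lid 44.5 mm square), about 0.16 kg; may be absent. Origin: centre of its underside, z up. Its -x face carries the white barcode label; a white paper seal runs from mid-lid over that edge, seen from above. Belongs in slot 4
- label_blue (a point): centre of the barcode label (38 mm wide, 36 mm high) on the blue tin, 40 mm above its underside and 23.5 mm from its axis; axes as the tin's, so the label faces -x
- scanner: pocket barcode scanner, black, yellow nose band, orange button on top; 130 mm long (x), 46 wide (y), 28 high, 0.15 kg, flat parallel sides; origin: centre of its underside, z up, +x towards its nose (red window). It reads by itself when the window looks straight at a label some 5 to 12 cm away; no button to press
- window (a point): centre of the scanner's window, in its nose, 66 mm ahead of and 14 mm above the scanner's origin; axes as the scanner's: it looks along +x
- dock: grey charging dock, fixed, 152 x 68 mm; origin: centre of its underside, z up. The scanner lies on its bed, nose to +x (a green lamp marks the -x end). Lips at the ends and corners rise 6 mm above the bed, with 5 mm play round the scanner; the middle 72 mm of the dock is waisted to 34 mm wide, so fingers pass beside the scanner there
- dock_seat (a point): centre of the dock's bed, 14 mm above the worktop: the scanner's origin lies here when docked; axes as the dock's
- mug: blue mug, 80 mm wide, 92 mm high, standing on the worktop; leave alone. Origin: centre of its underside
- bottle: clear bottle with a green cap, 72 mm wide, 210 mm high; leave alone. Origin: centre of its underside
- mill: dark wooden pepper mill, 56 mm wide, 150 mm high; leave alone. Origin: centre of its underside

How it is judged:
By the outcome, as a careful person would: the job done as asked, in the order asked, and still so for the second after the job is handed in, with the robot touching nothing.
Of tin_red, tin_yellow, tin_green, tin_blue only 3 to 4 are there at a start; the rules pass over those that are not, and their reading is None.
At some moment in a run one of tin_red, tin_yellow, tin_green, tin_blue may be knocked a few centimetres aside while the robot is not near it.
It also fails if it takes over 210 s, if anything falls off the work surface, if the arm or the gripper's body presses on something with over 40 N, if the wrist force passes 120 N, or if a joint passes its speed limit or range.

## Robot

A 6-joint arm with a two-finger parallel gripper is mounted at the origin on the work surface. World frame = base frame: x ahead of the robot, y to its left, z up, the work surface at z = 0. Lengths are in m, angles in rad, forces in N, time in s.
With the tool pointing down it reaches from about 0.375 to 0.9 m from the base axis. Payload 3.1 kg.
Tool frame: the origin (TCP) lies between the finger pads; the fingertips stand 11 mm ahead of it and the grasp point (between the pads) lies 8 mm behind it; z points along the fingers, y is the direction in which the jaws open and shut (so a half turn about z gives the same grasp; the last joint's range is limited). The gripper opens to 85 mm and grips with 20 to 120 N. Pads are 22 mm wide; open, the fingers measure 114 mm over their backs; the gripper's body (76 mm by 85 mm) begins 54 mm behind the grasp point. The pads swing forward as they close: fully open they stand 13 mm farther back than shut.
Start: joints at [-1.429, 0.527, 1.433, -0, 1.181, -0.178], TCP at [0.197, -0.593, 0.242] pointing down, gripper open.
Joint ranges: [-3.08, 3.08], [-0.75, 2.2], [0.22, 2.44], [-1.43, 4.57], [0, 2.65], [-2.85, 2.85]. Speed limits (rad/s): [2.79, 2.79, 3.14, 3.14, 3.14, 3.14].

## Interface

Orientations are given as a unit quaternion [x, y, z, w].
In Python, from station import manip gives the robot as it stands. The module is installed in compiled form; this text tells all that it offers.
- The arm moves only by the tool arm_command, never from a script. Its argument "rows" is a list of rows, each a list of 3 entries, a list of its own where there are three numbers: the shift along the world's x, y, z in mm, then the turn about the world's z in rad, then the closure, from -1 (fully open) to 1 (shut), so that 0 is half open. A call has 1 to 12 rows; each row shifts and turns the commanded pose from where the row before left it; what a row does not reach is not made up. A row lasts 1/8 s, in which the tool goes at most 62.5 mm and 10.7 degrees, less where a joint would pass 70% of its speed; a pose out of reach is approached as far as the arm can. A call with a gripper value outside its range is refused whole. The fingers move at their own pace and stop on an object; "squeeze" is the grip in N (left out, the last holds). Time passes only in rows, so rows that do not move let the fingers close. It gives the time, the measured TCP pose, the force and the opening at its end, in the units of the state.
- manip.sense(): the state, without advancing time (a new reading comes with each control period).
- manip.snapshot(name): name is "scene" or "side" or "wrist"; returns the picture (480x640x3 uint8, blue, green, red); there is no depth.
- manip.get_calibration(name): a dict with "fovy" (degrees; the focal length in pixels is half the picture's height over the tangent of half this angle, whatever the lens; pixels are square), "cx", "cy" (the principal point, pixels), "R" (3x3) and "t" (3): a world point X has camera coordinates R X + t. Camera axes: x right, y down, z forward; pixel columns grow to the right and rows downward; lengths in m; the calibration is good to about 2 mm. The wrist camera is an equidistant fisheye: a pixel r from the principal point sees the ray r / f radians off the axis. A picture is of the moment at which its call begins: read the wrist's pose just before it. get_calibration takes no time and is no camera call; for the wrist camera it gives the pose at the moment of the call.
- manip.sign_off(): hands the job in, once; it reports no verdict.
The state is a dict: "t": time; "q": joint angles; "qd": joint speeds; "tau": joint torques, N m; "tcp_pos": TCP position; "tool_rot": TCP orientation; "force": force on the tool from outside, world axes, zero at the start; "ft_torque": the same for the moment, N m; "finger_gap": opening from 0.0 (shut) to 1.0 (fully open).
Only numpy, scipy, OpenCV 4.12 (cv2) and the standard library are available. Lean on these libraries where they do the work, as an engineer would, in place of code of your own. Each camera call takes 0.05 s, during which the arm holds its last target.

## Working session

There is one attempt and no reset: what is moved stays moved. The work goes in short steps, Python scripts to look and compute and a tool call to move; the robot and the scene stay as the last step left them, time stands still between calls to the robot, and variables do not carry over. Pictures are saved under pics/ and viewed, and the job is handed in when it is done.

Besides the shell and the picture viewer there is one more tool, called after "Request:" as name(argument=value, ...), one argument or row to a line, values as JSON. arm_command: Moves the arm, as the interface text tells. Its arguments: {"type":"object","properties":{"rows":{"type":"array","items":{"type":"array"}},"squeeze":{"type":"number"}},"required":["rows"]}

```bash
mkdir -p pics; python3 - <<'E'
from station import manip
import cv2,numpy as np
np.set_printoptions(precision=4,suppress=True)
print(manip.sense())
for n in ["scene","side","wrist"]:
    c=manip.get_calibration(n); print(n,c)
    im=manip.snapshot(n); cv2.imwrite(f"pics/{n}0.png",im)
print(manip.sense()['t'])
E
```

```text
{'t': 0.0, 'q': array([-1.4295,  0.5285,  1.4339,  0.    ,  1.1814, -0.1785]), 'qd': array([-0.0003, -0.0006, -0.0009,  0.0005,  0.0022,  0.0003]), 'tau': array([  0.0001, -44.2348, -17.8023,  -0.0002,   0.0084,   0.    ]), 'tcp_pos': array([ 0.1964, -0.5926,  0.2413]), 'tool_rot': array([ 0.9872,  0.1592,  0.    , -0.0011]), 'force': array([-0.4764,  0.194 , -1.1233]), 'ft_torque': array([0.0175, 0.0076, 0.0406]), 'finger_gap': 1.0006915018448024}
scene {'fovy': 43.48902062156756, 'cx': 319.2278754656676, 'cy': 235.82205377698622, 'R': array([[ 0.1416,  0.9899,  0.0046],
       [ 0.8111, -0.1133, -0.5739],
       [-0.5675,  0.085 , -0.8189]]), 't': array([-0.0355, -0.4265,  1.87  ])}
side {'fovy': 44.35035002974947, 'cx': 325.5592662450403, 'cy': 250.07669162505798, 'R': array([[-0.9599, -0.2802,  0.0126],
       [-0.1819,  0.5877, -0.7884],
       [ 0.2135, -0.759 , -0.6151]]), 't': array([0.5234, 0.1913, 1.2399])}
wrist {'fovy': 65.70646984690485, 'cx': 314.4856912894914, 'cy': 246.40161218205836, 'R': array([[ 0.3134, -0.9496, -0.0009],
       [-0.9103, -0.3006,  0.2847],
       [-0.2706, -0.0884, -0.9586]]), 't': array([-0.625 , -0.0369,  0.3794])}
0.15
```

View pics/scene0.png

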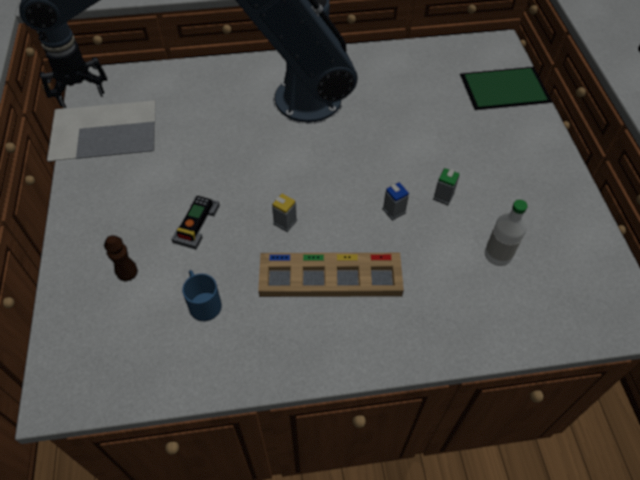

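View pics/side0.png

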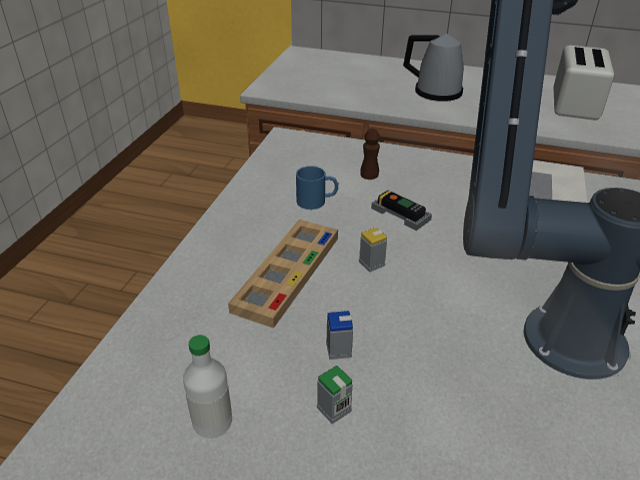

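View pics/wrist0.png

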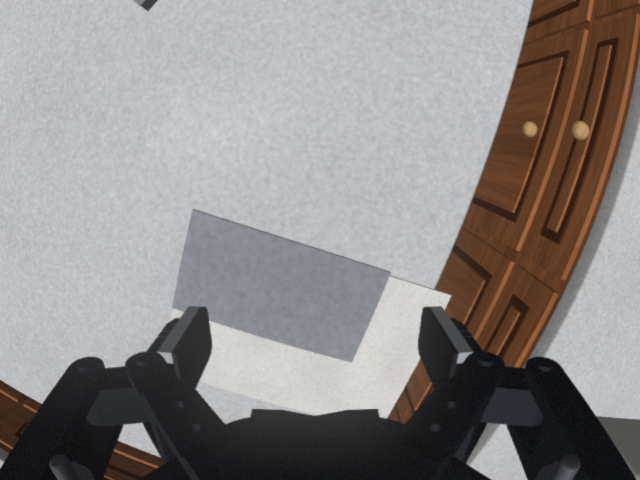

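The scene picture shows three tins: yellow at (284,212), blue at (397,200) and green at (447,186). There is no red tin. The rack is at (330,273) with slot 1 on the right, and the dock with the scanner is at (196,220).

```bash
cat > h.py <<'E'
from station import manip
import cv2,numpy as np
np.set_printoptions(precision=4,suppress=True)
def cal(n): return manip.get_calibration(n)
def ray(c,uv,fish=False):
    f=240/np.tan(np.radians(c['fovy'])/2)
    x=(uv[0]-c['cx']);y=(uv[1]-c['cy'])
    if fish:
        r=np.hypot(x,y);th=r/f
        d=np.array([x/r*np.sin(th),y/r*np.sin(th),np.cos(th)])
    else: d=np.array([x/f,y/f,1.])
    R=np.array(c['R']);t=np.array(c['t'])
    return -R.T@t, R.T@d
def onz(c,uv,z,fish=False):
    o,d=ray(c,uv,fish); return (o+d*(z-o[2])/d[2])[:2]
def proj(c,X,fish=False):
    f=240/np.tan(np.radians(c['fovy'])/2)
    p=np.array(c['R'])@np.array(X)+np.array(c['t'])
    if fish:
        r=np.hypot(p[0],p[1]);th=np.arctan2(r,p[2]); return np.array([c['cx']+f*th*p[0]/r,c['cy']+f*th*p[1]/r])
    return np.array([c['cx']+f*p[0]/p[2],c['cy']+f*p[1]/p[2]])
HUE={'yellow':(20,32),'green':(55,75),'blue':(105,125),'red':(0,8)}
def mask(im,col,smin=130,vmin=60):
    h=cv2.cvtColor(im,cv2.COLOR_BGR2HSV);a,b=HUE[col]
    return cv2.inRange(h,(a,smin,vmin),(b,255,255))
E
python3 - <<'E'
from h import *
for n in ['scene','side']:
    im=cv2.imread(f'pics/{n}0.png');c=cal(n)
    for col in HUE:
        m=mask(im,col)
        k,l,st,ce=cv2.connectedComponentsWithStats(m)
        for i in range(1,k):
            if st[i,4]>25: print(n,col,st[i],ce[i].round(1),'z.09',onz(c,ce[i],.09),'z.03',onz(c,ce[i],.03))
E
```

```text
scene yellow [273 194  22  18 188] [284.1 203.7] z.09 [ 0.4725 -0.1216] z.03 [ 0.4254 -0.119 ]
scene yellow [178 228  17   8  62] [186.  230.9] z.09 [ 0.5233 -0.3679] z.03 [ 0.4787 -0.3777]
scene yellow [337 254  21   7 145] [346.9 257. ] z.09 [0.6526 0.0083] z.03 [0.6145 0.0173]
scene green [440 169  18  15 125] [448.7 177.2] z.09 [0.4447 0.3133] z.03 [0.3962 0.3376]
scene green [514 201  13   9  91] [520.1 204.9] z.09 [0.5586 0.4677] z.03 [0.5158 0.4997]
scene green [304 256  19   4  63] [312.8 257.3] z.09 [ 0.6423 -0.0717] z.03 [ 0.6037 -0.0667]
scene blue [387 183  21  17 170] [397.7 192.1] z.09 [0.4751 0.1704] z.03 [0.4281 0.1876]
scene blue [270 255  19   5  87] [279.  257.2] z.09 [ 0.6308 -0.1511] z.03 [ 0.5916 -0.15  ]
scene red [371 254  21   7 122] [380.7 256.5] z.09 [0.6624 0.0879] z.03 [0.6248 0.101 ]
side yellow [  167     0   125   110 10452] [225.6  45.2] z.09 [ 1.3197 -1.2063] z.03 [ 1.3966 -1.3666]
side yellow [379 191  12  14  50] [383.2 196.1] z.09 [ 0.478  -0.2923] z.03 [ 0.4931 -0.3854]
side yellow [362 228  25  17 222] [373.4 236.5] z.09 [ 0.464 -0.115] z.03 [ 0.4781 -0.1951]
side yellow [286 271  17  16 124] [294.  278.4] z.09 [0.5926 0.0808] z.03 [0.6161 0.0151]
side green [303 251  15  13  78] [310.2 257.2] z.09 [0.5814 0.002 ] z.03 [ 0.6041 -0.0695]
side green [189 335  20  20 318] [198.5 344.8] z.09 [0.7017 0.3127] z.03 [0.7332 0.264 ]
side green [319 366  33  28 428] [333.6 379.2] z.09 [0.4389 0.3179] z.03 [0.4511 0.2696]
side blue [318 232  14  13  76] [324.5 238. ] z.09 [ 0.5711 -0.0756] z.03 [ 0.593  -0.1528]
side blue [328 311  25  20 337] [338.7 321.4] z.09 [0.4679 0.177 ] z.03 [0.4823 0.1184]
side red [269 293  17  17 138] [277.  301.1] z.09 [0.6028 0.1579] z.03 [0.6271 0.0979]
```

```bash
python3 - <<'E'
from h import *
from scipy.spatial.transform import Rotation as Ro
s=manip.sense();c=cal('wrist');R=np.array(c['R']);o=-R.T@c['t']
T=Ro.from_quat(s['tool_rot']).as_matrix()
print(T); print('cam off tool',T.T@(o-s['tcp_pos']),'axis tool',T.T@R[2],'xaxis',T.T@R[0])
E
```

```text
[[ 0.9493  0.3144 -0.0002]
 [ 0.3144 -0.9493  0.0017]
 [ 0.0003 -0.0016 -1.    ]]
cam off tool [ 0.0719  0.0007 -0.1322] axis tool [-0.285   0.0007  0.9585] xaxis [-0.0011  1.     -0.0011]
```

Request:
arm_command(
  rows=[
    [[20, 60, 30], 0, -1],
    [[40, 60, 20], 0, -1],
    [[40, 60, 20], 0, -1],
    [[40, 60, 20], 0, -1],
    [[40, 50, 10], 0, -1],
    [[30, 50, 0], 0, -1],
    [[20, 50, 0], 0, -1],
    [[10, 50, 0], 0, -1],
    [[0, 50, 0], 0, -1],
    [[0, 50, 0], 0, -1],
    [[0, 0, 0], 0, -1],
  ],
)

```text
t: 1.52
tcp_pos: [0.4121, -0.088, 0.3287]
tool_rot: [0.987, 0.162, -0.001, -0.001]
force: [-0.2, -1.6, -0.4]
finger_gap: 1.001
```

```bash
cat > snap.py <<'E'
import sys,pickle
from h import *
n=sys.argv[1];cam=sys.argv[2] if len(sys.argv)>2 else 'wrist'
s=manip.sense();c=cal(cam);im=manip.snapshot(cam)
cv2.imwrite(f'pics/{n}.png',im);pickle.dump((s,c),open(f'pics/{n}.pkl','wb'))
print(s['t'],s['tcp_pos'],s['tool_rot'],s['force'],s['finger_gap'])
E
python3 snap.py w1
```

```text
1.525 [ 0.4121 -0.088   0.3287] [ 0.9868  0.1617 -0.0005 -0.0007] [-0.1879 -1.6024 -0.3857] 1.0005404361025254
```

View pics/w1.png

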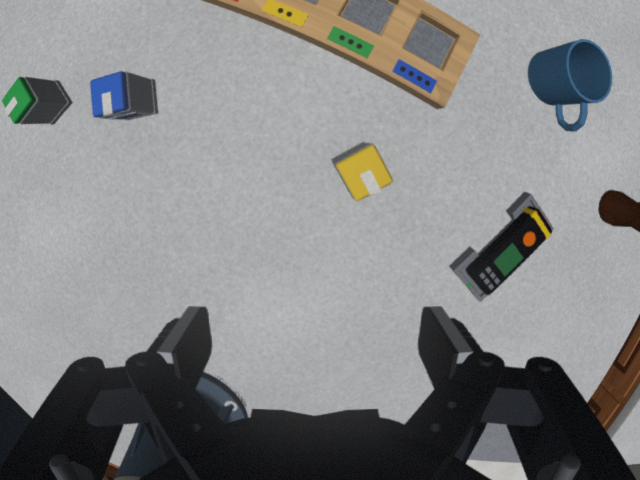

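The wide wrist view shows all the objects: yellow tin (363,172), blue (112,95), green (20,102), scanner (510,250), with the rack partly cut off at the top. I'll move forward and square up to the rack.

Request:
arm_command(
  rows=[
    [[30, 10, 10], -0.1, -1],
    [[30, 10, 10], -0.1, -1],
    [[30, 10, 10], -0.1, -1],
    [[30, 10, 10], -0.1, -1],
    [[0, 0, 0], -0.06, -1],
    [[0, 0, 0], 0, -1],
  ],
)

```text
t: 2.33
tcp_pos: [0.5336, -0.0526, 0.3684]
tool_rot: [0.998, -0.07, -0.0, 0.0]
force: [-0.1, 0.9, -0.3]
finger_gap: 1.003
```

```bash
python3 snap.py w2
```

```text
2.325 [ 0.5336 -0.0526  0.3684] [ 0.9975 -0.0704 -0.0002  0.0002] [-0.0726  0.9069 -0.2917] 1.0029721909099962
```

View pics/w2.png

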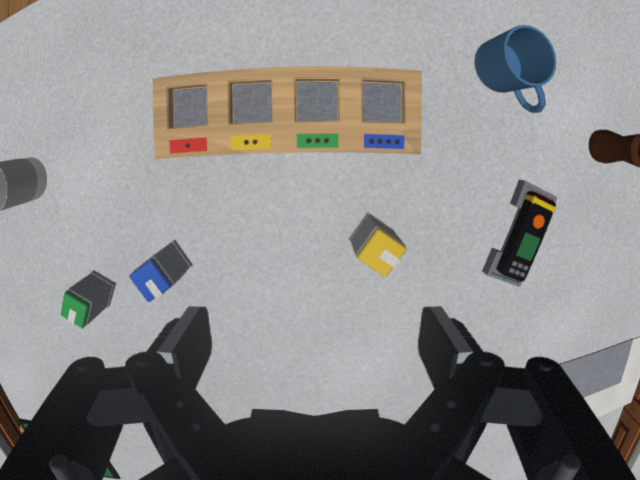

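```bash
cat > meas.py <<'E'
import sys,pickle
from h import *
def load(n):
    s,c=pickle.load(open(f'pics/{n}.pkl','rb'));return s,c,cv2.imread(f'pics/{n}.png')
def rect(c,pts,z,fish=True):
    P=np.array([onz(c,p,z,fish) for p in pts])*1000
    return cv2.minAreaRect(P.astype(np.float32))
def tins(n,z=.09,fish=True,amin=150):
    s,c,im=load(n);out={}
    for col in ['yellow','green','blue']:
        m=mask(im,col,110,90)
        cs,_=cv2.findContours(m,cv2.RETR_EXTERNAL,cv2.CHAIN_APPROX_NONE)
        for k in cs:
            if cv2.contourArea(k)<amin: continue
            r=rect(c,k[:,0,:].astype(float),z,fish)
            if 36<min(r[1]) and max(r[1])<56:
                # seal: white pixels inside hull
                hull=cv2.convexHull(k);hm=np.zeros_like(m);cv2.fillConvexPoly(hm,hull,255)
                g=cv2.cvtColor(im,cv2.COLOR_BGR2HSV);w=cv2.inRange(g,(0,0,150),(180,60,255))&hm
                ys,xs=np.nonzero(w)
                sc=onz(c,(xs.mean(),ys.mean()),z,fish)*1000 if len(xs)>5 else np.full(2,np.nan)
                d=sc-np.array(r[0]);ang=np.arctan2(d[1],d[0])
                # tin yaw: -x toward seal
                yaw=ang+np.pi; base=np.radians(r[2]); k2=round((yaw-base)/(np.pi/2))
                y=base+k2*np.pi/2; y=(y+np.pi)%(2*np.pi)-np.pi
                print(n,col,'c',np.round(r[0],1),'size',np.round(r[1],1),'yaw',round(y,3),'seal dist',np.linalg.norm(d).round(1),'resid',round(((yaw-y+np.pi)%(2*np.pi))-np.pi,2))
                out[col]=(r[0],y)
    return out
def wood(n,fish=True,lo=(8,70,90),hi=(22,200,255)):
    s,c,im=load(n);h=cv2.cvtColor(im,cv2.COLOR_BGR2HSV)
    m=cv2.inRange(h,lo,hi);m=cv2.morphologyEx(m,cv2.MORPH_OPEN,np.ones((3,3)))
    cs,_=cv2.findContours(m,cv2.RETR_EXTERNAL,cv2.CHAIN_APPROX_NONE)
    for k in cs:
        if cv2.contourArea(k)>3000:
            r=rect(c,k[:,0,:].astype(float),.03,fish);print(n,'wood',r,cv2.boundingRect(k))
E
python3 - <<'E'
from meas import *
tins('w2'); tins('w1'); wood('w2')
s,c,im=load('w2');h=cv2.cvtColor(im,cv2.COLOR_BGR2HSV)
for p in [(160,110),(300,72),(300,155),(384,100),(370,228),(380,245),(395,258)]: print(p,h[p[1],p[0]])
for col in HUE:
    m=mask(im,col)
    k,l,st,ce=cv2.connectedComponentsWithStats(m)
    for i in range(1,k):
        if st[i,4]>60: print(col,st[i],onz(c,ce[i],.03,True))
E
```

```text
w2 yellow c [ 465.9 -123.6] size [44.6 43.6] yaw 0.842 seal dist 11.4 resid -0.07
w2 green c [438.5 312.5] size [42.3 42.4] yaw -0.629 seal dist 11.1 resid -0.16
w2 blue c [468.9 168.5] size [43.2 43.7] yaw 0.425 seal dist 11.1 resid -0.18
w1 yellow c [ 464.7 -123.5] size [44.  43.5] yaw 0.841 seal dist 11.0 resid 0.05
w1 green c [438.  312.9] size [42.3 42.1] yaw -0.631 seal dist 11.0 resid -0.15
w1 blue c [467.6 168.3] size [43.8 43.3] yaw 0.422 seal dist 9.9 resid -0.16
w2 wood ((648.4257202148438, -31.370468139648438), (349.41400146484375, 109.39762115478516), 82.20626068115234) (153, 67, 269, 92)
(160, 110) [ 17  97 168]
(300, 72) [ 18 103 174]
(300, 155) [105   3 180]
(384, 100) [113  18 115]
(370, 228) [105   6  89]
(380, 245) [ 24 182 202]
(395, 258) [ 30   8 197]
yellow [230 134  42  16 597] [0.6146 0.0157]
yellow [524 194  32  19 218] [ 0.4864 -0.38  ]
yellow [ 358  229   48   47 1078] [ 0.4477 -0.1305]
green [298 135  39  12 351] [ 0.603  -0.0667]
green [517 233  22  28 357] [ 0.4213 -0.3592]
green [ 61 293  26  34 443] [0.4164 0.3643]
blue [504  46  17  30 145] [ 0.6915 -0.3511]
blue [364 135  40  13 418] [ 0.5916 -0.1511]
blue [130 260  40  41 733] [0.4519 0.2021]
red [169 137  38  17 505] [0.6258 0.0989]
```

```bash
python3 - <<'E'
import cv2
im=cv2.imread('pics/w2.png')
cv2.imwrite('pics/w2a.png',cv2.resize(im[50:170,140:440],None,fx=2.6,fy=2.6,interpolation=cv2.INTER_CUBIC))
cv2.imwrite('pics/w2b.png',cv2.resize(im[160:340,340:600],None,fx=3,fy=3,interpolation=cv2.INTER_CUBIC))
E
```

```text
(no output)
```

View pics/w2a.png

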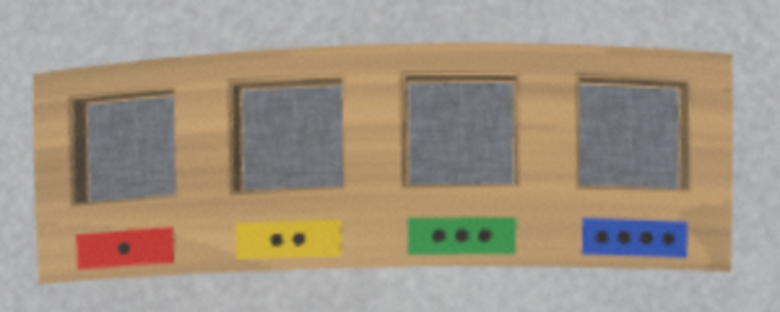

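View pics/w2b.png

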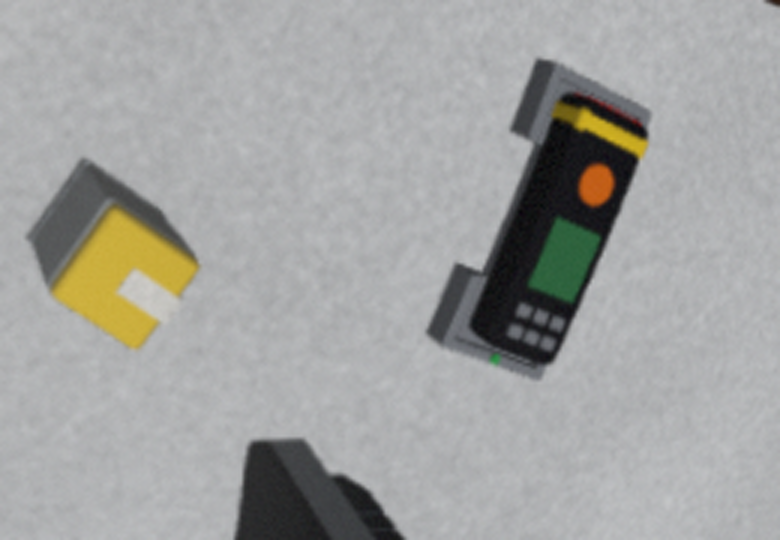

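Rack measured: centre (648.4, −31.4) mm, yaw −0.136. The tins are also measured, and their sizes come out right. Next I'll go above the yellow tin with the jaws aligned.

Request:
arm_command(
  rows=[
    [[-12, -12, -30], 0.17, -1],
    [[-12, -12, -30], 0.17, -1],
    [[-11, -12, -30], 0.17, -1],
    [[-11, -12, -30], 0.17, -1],
    [[-11, -12, -30], 0.17, -1],
    [[-11, -11, -30], 0.133, -1],
    [[0, 0, 0], 0, -1],
  ],
)

```text
t: 3.25
tcp_pos: [0.4629, -0.1225, 0.1872]
tool_rot: [0.913, 0.407, -0.002, -0.002]
force: [0.2, -0.6, 0.4]
finger_gap: 1.004
```

```bash
python3 snap.py w3; python3 -c "
from meas import *
tins('w3')"
```

```text
3.25 [ 0.4629 -0.1225  0.1872] [ 0.9133  0.4073 -0.0018 -0.0023] [ 0.2403 -0.6327  0.4099] 1.00374898201294
w3 yellow c [ 465.3 -123.2] size [44.1 43.3] yaw 0.84 seal dist 11.1 resid 0.03
```

View pics/w3.png

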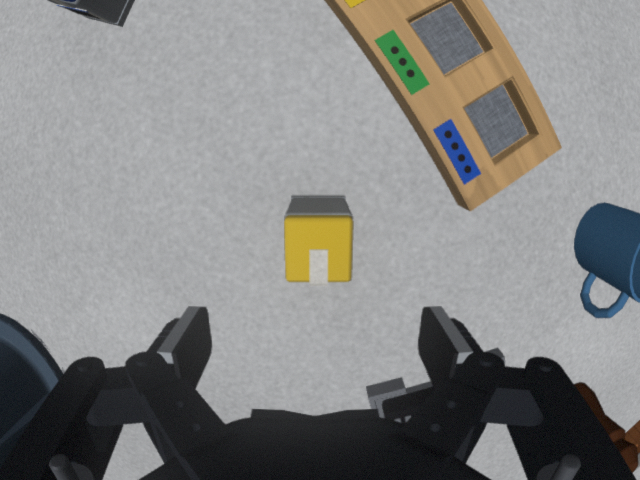

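The yellow tin sits between the open jaws at (318,249), with the seal toward the tool's −x. I'll go down and grip.

Request:
arm_command(
  rows=[
    [[1, -0.4, -30], 0, -1],
    [[1, -0.3, -30], 0, -1],
    [[0.4, 0, -30], 0, -1],
    [[0, 0, -27], 0, -1],
    [[0, 0, -20], 0, -1],
    [[0, 0, 0], 0, -1],
    [[0, 0, 0], 0, 1],
    [[0, 0, 0], 0, 1],
    [[0, 0, 0], 0, 1],
    [[0, 0, 0], 0, 1],
    [[0, 0, 0], 0, 1],
  ],
  squeeze=45,
)

```text
t: 4.68
tcp_pos: [0.468, -0.1229, 0.0531]
tool_rot: [0.913, 0.409, 0.001, 0.001]
force: [0.1, 2.0, 5.4]
finger_gap: 0.53
```

Request:
arm_command(
  rows=[
    [[0, 0, 30], 0, 1],
    [[0, 0, 40], 0, 1],
    [[20, 12, 40], -0.15, 1],
    [[35, 24, 0], -0.16, 1],
    [[40, 27, 0], -0.17, 1],
    [[40, 27, 0], -0.17, 1],
    [[35, 24, 0], -0.17, 1],
    [[27, 17.5, 0], -0.16, 1],
    [[0, 0, 0], 0, 1],
    [[0, 0, 0], 0, 1],
  ],
)

```text
t: 5.92
tcp_pos: [0.6632, 0.0086, 0.1614]
tool_rot: [0.998, -0.068, -0.001, 0.0]
force: [-0.1, 0.2, -2.4]
finger_gap: 0.534
```

```bash
python3 snap.py w4
```

```text
5.925 [0.6632 0.0086 0.1614] [ 0.9977 -0.068  -0.0012  0.0001] [-0.0578  0.2013 -2.3939] 0.5340556515720317
```

View pics/w4.png

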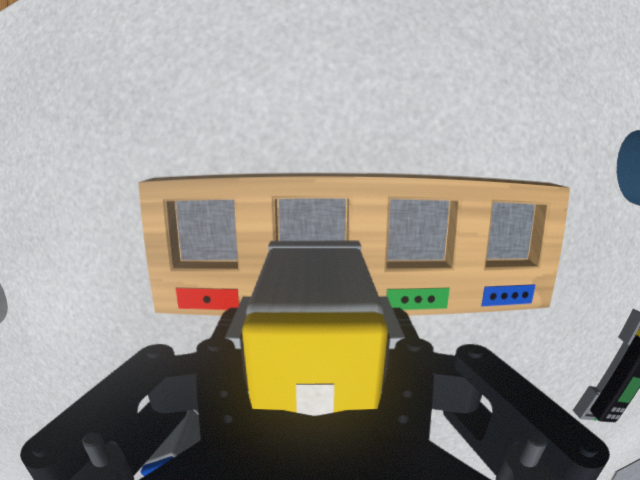

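```bash
cat > held.py <<'E'
import sys
from meas import *
n=sys.argv[1];col=sys.argv[2];zb=float(sys.argv[3]) # tcp z at grasp
s,c,im=load(n); z=s['tcp_pos'][2]-zb+.09
print('psi',2*np.arctan2(s['tool_rot'][1],s['tool_rot'][0]))
m=mask(im,col,110,60)
cs,_=cv2.findContours(m,cv2.RETR_EXTERNAL,cv2.CHAIN_APPROX_NONE)
k=max([q for q in cs if abs(q[:,0,0].mean()-315)<60],key=cv2.contourArea)
print('lid',rect(c,k[:,0,:].astype(float),z),'tcp',s['tcp_pos']*1000, cv2.boundingRect(k))
wood(n)
for cc in HUE:
    mm=mask(im,cc,110,60)
    kk,l,st,ce=cv2.connectedComponentsWithStats(mm)
    for i in range(1,kk):
        if 200<st[i,4]<3000: print(cc,onz(c,ce[i],.03,True)*1000,st[i])
E
python3 held.py w4 yellow .0531
```

```text
psi -0.13606594364288585
lid ((668.0205688476562, 7.164201736450195), (43.966434478759766, 38.5414924621582), 82.5287857055664) tcp [663.2282   8.6012 161.4473] (241, 312, 147, 102)
w4 wood ((649.2903442382812, -31.25970458984375), (350.44830322265625, 111.90451049804688), 82.16100311279297) (139, 175, 430, 140)
green [602.7595 -68.0394] [ 387  288   62   22 1046]
green [ 409.909  -367.3844] [618 377  22  26 292]
blue [ 591.236 -149.88 ] [482 285  53  21 855]
blue [418.6979 230.0535] [141 457  32  19 218]
red [625.444   99.4315] [ 176  288   64   23 1257]
```

```bash
python3 - <<'E'
import cv2
im=cv2.imread('pics/w4.png')
h=cv2.cvtColor(im,cv2.COLOR_BGR2HSV)
for r in range(290,425,4): print(r,h[r,270],h[r,375],h[r,315])
cv2.imwrite('pics/w4a.png',cv2.resize(im[230:430,200:440],None,fx=3,fy=3,interpolation=cv2.INTER_CUBIC))
E
```

```text
290 [24 17 73] [19 34 83] [30 11 69]
294 [19 28 74] [24 17 73] [20 11 71]
298 [10 21 73] [30 14 74] [24 18 71]
302 [20 20 76] [30 16 79] [24 18 71]
306 [30  3 99] [ 98   8 122] [ 60   7 106]
310 [100   6 127] [110   5 141] [102  10 134]
314 [ 24 193  95] [ 24 175  93] [ 24 193  94]
318 [ 23 178 102] [ 24 181  96] [ 24 185  99]
322 [ 24 188 110] [ 24 195 110] [ 25 202 105]
326 [ 24 197 157] [ 25 199 159] [ 24 203 152]
330 [ 25 204 191] [ 25 201 193] [ 25 203 190]
334 [ 25 202 221] [ 25 201 222] [ 25 204 218]
338 [ 25 202 226] [ 25 202 225] [ 25 206 225]
342 [ 25 202 226] [ 25 199 227] [ 25 202 227]
346 [ 25 204 226] [ 25 206 225] [ 25 203 226]
350 [ 25 205 226] [ 25 205 224] [ 25 201 227]
354 [ 25 206 225] [ 25 202 226] [ 25 201 227]
358 [ 25 203 226] [ 25 202 225] [ 25 203 226]
362 [ 25 205 225] [ 25 207 224] [ 25 200 228]
366 [ 25 204 226] [ 25 204 225] [ 25 203 226]
370 [ 25 204 226] [ 25 201 225] [ 25 200 227]
374 [ 25 202 226] [ 25 207 224] [ 25 199 227]
378 [ 25 206 225] [ 25 202 224] [ 25 201 226]
382 [ 25 204 225] [ 25 206 224] [ 25 195 221]
386 [ 25 201 226] [ 25 204 220] [ 17   8 226]
390 [ 25 204 225] [ 25 207 217] [ 21   8 222]
394 [ 25 205 224] [ 25 204 213] [ 24  12 220]
398 [ 25 205 225] [ 25 208 205] [ 20  10 223]
402 [ 25 202 225] [ 25 206 201] [ 23   9 223]
406 [ 25 205 225] [ 25 204 195] [ 25   7 225]
410 [ 22 163  75] [ 21 125  47] [ 18   6 225]
414 [ 26 112  50] [ 24 134  40] [ 23  11 212]
418 [ 23 125  47] [ 23 107  43] [ 23 111  53]
422 [ 25 101  48] [ 25 135  36] [ 21 115  51]
```

View pics/w4a.png

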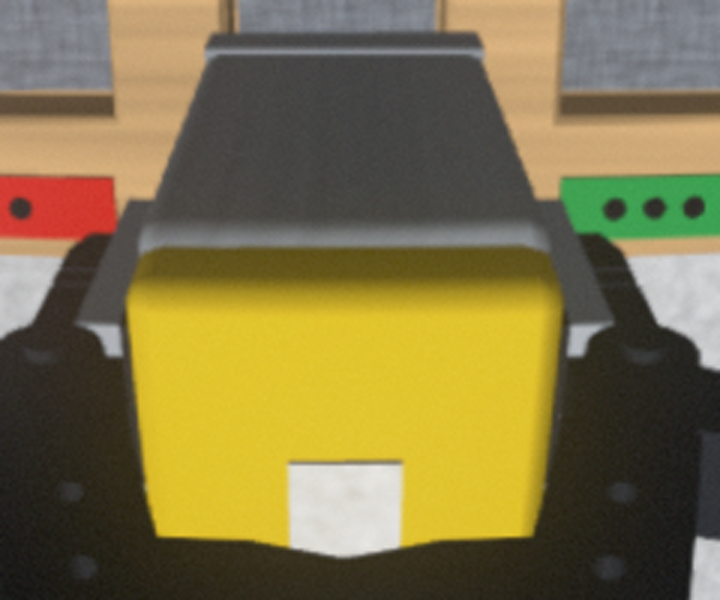

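```bash
python3 - <<'E'
from meas import *
s,c,im=load('w4')
for z in (.195,.198): print(onz(c,(315,384),z,True)*1000,onz(c,(315,327),z,True)*1000)
E
```

```text
[659.031    8.0606] [680.6445   5.0944]
[661.344    7.7516] [682.2991   4.8757]
```

Using the seal's inner edge (mid-lid) at row 384, the tin's centre is about (661, 8). The slot is at (666.2, 8.6), so I'll shift +5 mm in x and lower.

Request:
arm_command(
  rows=[
    [[5, 0.4, -20], 0, 1],
    [[0, 0, -25], 0, 1],
    [[0, 0, -20], 0, 1],
    [[0, 0, 0], 0, 1],
    [[0, 0, 0], 0, 1],
  ],
)

```text
t: 6.6
tcp_pos: [0.6699, 0.0088, 0.097]
tool_rot: [0.998, -0.069, 0.0, 0.0]
force: [0.6, 0.3, -1.9]
finger_gap: 0.528
```

```bash
python3 snap.py w5
```

```text
6.6 [0.6699 0.0088 0.097 ] [ 0.9976 -0.0686  0.0003  0.    ] [ 0.6491  0.3116 -1.8662] 0.5281005997301416
```

View pics/w5.png

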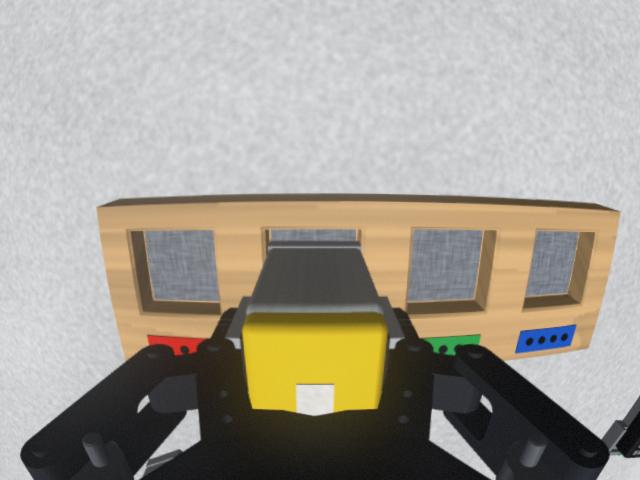

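Request:
arm_command(
  rows=[
    [[-1.5, 0, -8], 0, 1],
    [[0, 0, -8], 0, 1],
    [[0, 0, -8], 0, 1],
    [[0, 0, -4], 0, 1],
    [[0, 0, 0], 0, 1],
    [[0, 0, 0], 0, 1],
  ],
)

```text
t: 7.4
tcp_pos: [0.6683, 0.009, 0.069]
tool_rot: [0.998, -0.069, 0.0, 0.0]
force: [0.2, 0.1, -1.6]
finger_gap: 0.533
```

Request:
arm_command(
  rows=[
    [[0, 0, -4], 0, 1],
    [[0, 0, -2], 0, 1],
    [[0, 0, 0], 0, 1],
    [[0, 0, 0], 0, 1],
  ],
)

```text
t: 7.9
tcp_pos: [0.6682, 0.009, 0.0632]
tool_rot: [0.998, -0.069, 0.0, 0.0]
force: [0.1, 1.2, 0.6]
finger_gap: 0.532
```

Request:
arm_command(
  rows=[
    [[0, 0, 0], 0, -0.5],
    [[0, 0, 0], 0, -0.6],
    [[0, 0, 0], 0, -0.6],
    [[0, 0, 20], 0, -0.6],
    [[0, 0, 40], 0, -0.6],
    [[-30, 0, 50], 0, -0.6],
    [[-40, 0, 50], 0, -1],
    [[-40, 0, 50], 0, -1],
    [[-20, 10, 40], 0, -1],
    [[0, 0, 0], 0, -1],
    [[0, 0, 0], 0, -1],
  ],
)

```text
t: 9.28
tcp_pos: [0.54, 0.019, 0.3112]
tool_rot: [0.998, -0.068, 0.001, 0.0]
force: [-0.1, 0.0, 0.3]
finger_gap: 0.997
```

```bash
python3 snap.py w6; python3 -c "
from meas import *
tins('w6',amin=60);wood('w6')"
```

```text
9.275 [0.54   0.019  0.3112] [ 0.9977 -0.0685  0.0007  0.0001] [-0.0804  0.0443  0.2611] 0.9974091420889122
w6 yellow c [666.6   8.6] size [45.8 45.2] yaw -0.139 seal dist 10.6 resid 0.05
w6 green c [438.5 313. ] size [42.2 42. ] yaw -0.626 seal dist 11.2 resid -0.11
w6 blue c [468.9 169. ] size [43.3 43.5] yaw 0.419 seal dist 4.7 resid -0.29
w6 wood ((648.4953002929688, -31.4163818359375), (349.59442138671875, 109.57156372070312), 82.22494506835938) (190, 55, 302, 103)
```

View pics/w6.png

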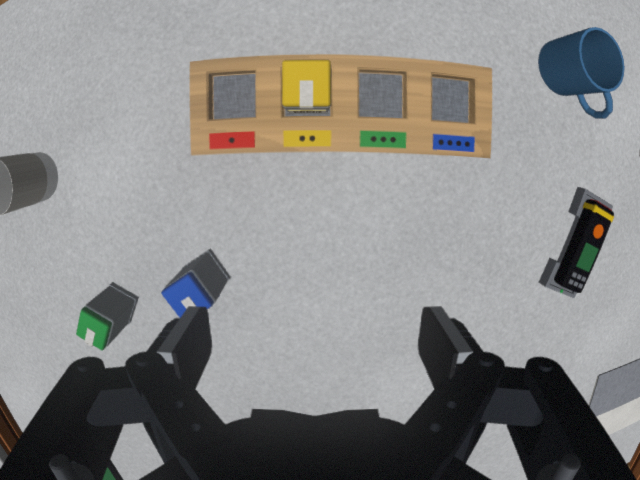

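Yellow is seated in slot 2, measured at (666.6, 8.6) with yaw −0.139. Next is green, at (438.4, 312.9) with yaw −0.628.

Request:
arm_command(
  rows=[
    [[-10, 35, 0], -0.06, -1],
    [[-15, 45, -15], -0.08, -1],
    [[-16, 45, -25], -0.08, -1],
    [[-16, 45, -25], -0.08, -1],
    [[-16, 45, -25], -0.08, -1],
    [[-16, 45, -25], -0.08, -1],
    [[-12.5, 34, -9], -0.031, -1],
    [[0, 0, 0], 0, -1],
    [[0, 0, 0], 0, -1],
  ],
)

```text
t: 10.45
tcp_pos: [0.4387, 0.3126, 0.1856]
tool_rot: [0.951, -0.309, -0.0, 0.001]
force: [-0.8, 0.7, -0.5]
finger_gap: 1.003
```

```bash
python3 snap.py w7; python3 -c "
from meas import *
tins('w7',amin=60)"
```

```text
10.45 [0.4387 0.3126 0.1856] [ 0.9512 -0.3087 -0.0004  0.0007] [-0.7547  0.7407 -0.5328] 1.0029804164491902
w7 green c [437.7 314.4] size [42.7 42.2] yaw -0.63 seal dist 10.0 resid -0.01
w7 blue c [467.7 171.3] size [44. 45.] yaw 0.415 seal dist 10.9 resid 0.17
```

View pics/w7.png

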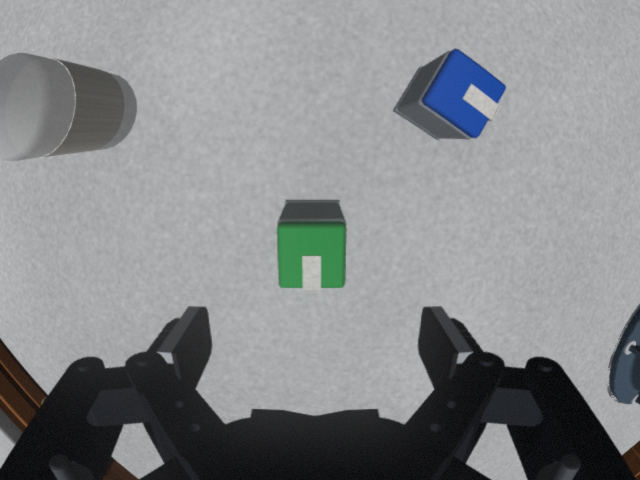

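Request:
arm_command(
  rows=[
    [[-1, 1.4, -30], 0, -1],
    [[0, 0, -30], 0, -1],
    [[0, 0, -30], 0, -1],
    [[0, 0, -27], 0, -1],
    [[0, 0, -18], 0, -1],
    [[0, 0, 0], 0, -1],
    [[0, 0, 0], 0, 1],
    [[0, 0, 0], 0, 1],
    [[0, 0, 0], 0, 1],
    [[0, 0, 0], 0, 1],
    [[0, 0, 0], 0, 1],
  ],
)

```text
t: 11.88
tcp_pos: [0.4383, 0.3147, 0.0526]
tool_rot: [0.951, -0.309, 0.001, -0.001]
force: [-0.1, -1.7, 6.8]
finger_gap: 0.53
```

Request:
arm_command(
  rows=[
    [[0, 0, 25], 0, 1],
    [[0, 0, 40], 0, 1],
    [[10, -15, 40], 0.03, 1],
    [[22, -40, 25], 0.06, 1],
    [[28, -50, 5], 0.07, 1],
    [[28, -50, 0], 0.07, 1],
    [[28, -50, 0], 0.07, 1],
    [[28, -50, 0], 0.07, 1],
    [[28, -50, 0], 0.07, 1],
    [[25, -50, 0], 0.052, 1],
    [[19, -34, 0], 0, 1],
    [[0, 0, 0], 0, 1],
  ],
)

```text
t: 13.38
tcp_pos: [0.6546, -0.0777, 0.1858]
tool_rot: [0.998, -0.07, 0.0, 0.0]
force: [-0.5, 0.3, -1.8]
finger_gap: 0.533
```

Request:
arm_command(
  rows=[
    [[0, 0, -20], 0, 1],
    [[0, 0, 0], 0, 1],
    [[0, 0, 0], 0, 1],
  ],
)

```text
t: 13.75
tcp_pos: [0.6531, -0.0735, 0.1666]
tool_rot: [0.998, -0.068, -0.0, -0.0]
force: [0.1, -0.5, -0.8]
finger_gap: 0.534
```

```bash
python3 snap.py w8; python3 held.py w8 green .0526;python3 - <<'E'
from meas import *
s,c,im=load('w8');h=cv2.cvtColor(im,cv2.COLOR_BGR2HSV)
for r in range(316,340,2): print(r,h[r,280],h[r,350])
for r in range(376,392,2): print(r,h[r,306:322:5].tolist())
E
```

```text
13.75 [ 0.6531 -0.0735  0.1666] [ 0.9977 -0.0675 -0.0003 -0.0001] [ 0.0872 -0.5023 -0.775 ] 0.5340102716744829
psi -0.13512080635845425
lid ((658.7766723632812, -75.27871704101562), (43.55756759643555, 38.55806350708008), 82.37488555908203) tcp [653.1058 -73.5343 166.6464] (241, 310, 147, 103)
w8 wood ((649.4300537109375, -31.112106323242188), (350.2705993652344, 111.5736083984375), 82.22560119628906) (62, 175, 423, 139)
yellow [ 483.6598 -378.0451] [588 335  36  24 324]
green [ 411.5519 -363.9188] [568 388  30  27 422]
blue [ 591.4554 -150.6249] [ 387  287   61   22 1045]
red [625.5084  99.0692] [ 95 284  53  21 944]
316 [ 65 135  72] [ 67 146  70]
318 [ 65 140  73] [ 68 149  72]
320 [ 64 144  83] [ 68 151  83]
322 [ 66 156  98] [ 68 162  99]
324 [ 67 159 114] [ 68 163 116]
326 [ 67 161 128] [ 68 175 127]
328 [ 67 162 140] [ 68 165 139]
330 [ 67 175 147] [ 67 171 148]
332 [ 68 171 158] [ 68 170 162]
334 [ 68 169 163] [ 68 173 164]
336 [ 68 168 164] [ 68 172 166]
338 [ 67 169 163] [ 68 173 164]
376 [[68, 169, 166], [68, 169, 167], [68, 168, 164], [68, 171, 164]]
378 [[68, 170, 165], [68, 169, 166], [68, 170, 165], [68, 174, 164]]
380 [[68, 167, 163], [67, 169, 164], [68, 168, 165], [68, 167, 165]]
382 [[54, 29, 131], [56, 32, 129], [58, 31, 130], [60, 30, 129]]
384 [[40, 7, 221], [30, 6, 219], [42, 6, 225], [30, 3, 221]]
386 [[38, 5, 225], [38, 5, 225], [45, 5, 223], [38, 5, 225]]
388 [[38, 5, 225], [30, 3, 226], [36, 6, 221], [30, 4, 228]]
390 [[40, 3, 222], [30, 4, 228], [36, 6, 221], [38, 4, 229]]
```

View pics/w8.png

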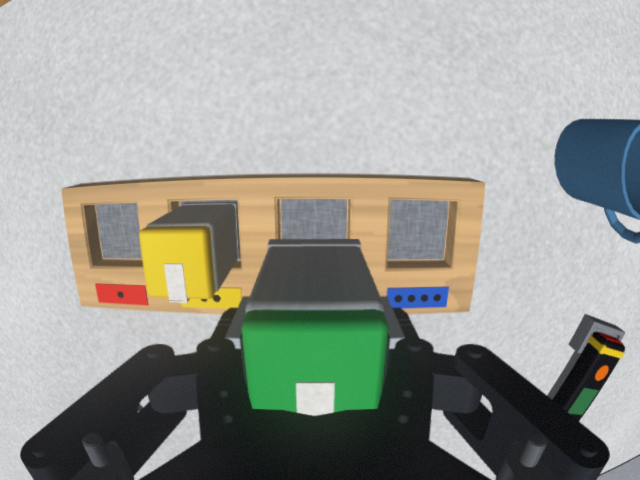

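Seal inner edge at row 382, so the tin's centre is about 1 mm behind the TCP. I'll correct by (+2.5, −1.2) and lower.

Request:
arm_command(
  rows=[
    [[2.5, -1.2, -20], 0, 1],
    [[0, 0, -25], 0, 1],
    [[0, 0, -20], 0, 1],
    [[0, 0, 0], 0, 1],
    [[0, 0, 0], 0, 1],
  ],
)

```text
t: 14.42
tcp_pos: [0.6565, -0.0759, 0.1017]
tool_rot: [0.998, -0.068, 0.0, 0.0]
force: [-0.1, -0.1, -1.5]
finger_gap: 0.535
```

Request:
arm_command(
  rows=[
    [[-0.8, 1, -10], 0, 1],
    [[0, 0, -9], 0, 1],
    [[0, 0, -8], 0, 1],
    [[0, 0, -6], 0, 1],
    [[0, 0, 0], 0, 1],
    [[0, 0, 0], 0, 1],
  ],
)

```text
t: 15.18
tcp_pos: [0.6554, -0.0748, 0.0686]
tool_rot: [0.998, -0.068, 0.0, 0.0]
force: [0.1, -0.5, -0.7]
finger_gap: 0.534
```

Request:
arm_command(
  rows=[
    [[0, 0, -4], 0, 1],
    [[0, 0, -2], 0, 1],
    [[0, 0, 0], 0, 1],
    [[0, 0, 0], 0, 1],
  ],
)

```text
t: 15.68
tcp_pos: [0.6552, -0.0748, 0.0627]
tool_rot: [0.998, -0.068, 0.0, 0.0]
force: [-0.1, -0.5, 0.6]
finger_gap: 0.536
```

Request:
arm_command(
  rows=[
    [[0, 0, 0], 0, -0.5],
    [[0, 0, 0], 0, -0.6],
    [[0, 0, 0], 0, -0.6],
    [[0, 0, 20], 0, -0.6],
    [[0, 0, 40], 0, -0.6],
    [[-20, 0, 50], 0, -0.6],
    [[-40, 20, 50], 0, -1],
    [[-40, 30, 50], 0, -1],
    [[-20, 30, 40], 0, -1],
    [[0, 0, 0], 0, -1],
    [[0, 0, 0], 0, -1],
  ],
)

```text
t: 17.05
tcp_pos: [0.5426, 0.0003, 0.304]
tool_rot: [0.998, -0.068, 0.001, 0.0]
force: [-0.2, 0.8, -0.6]
finger_gap: 1.001
```

```bash
python3 snap.py w9; python3 -c "
from meas import *
tins('w9',amin=60);wood('w9')"
```

```text
17.05 [0.5426 0.0003 0.304 ] [ 0.9977 -0.0679  0.0008  0.0003] [-0.1889  0.8052 -0.6346] 1.0013858704120826
w9 yellow c [666.9   8.7] size [45.1 45.9] yaw -0.137 seal dist 10.6 resid -0.03
w9 green c [654.6 -76.9] size [43.4 43.9] yaw -0.135 seal dist 10.2 resid 0.09
w9 blue c [471.2 169.9] size [38.8 43.3] yaw 0.429 seal dist 10.6 resid -0.17
w9 wood ((648.4826049804688, -31.349624633789062), (349.8964538574219, 109.70298767089844), 82.18119812011719) (173, 58, 308, 104)
```

View pics/w9.png

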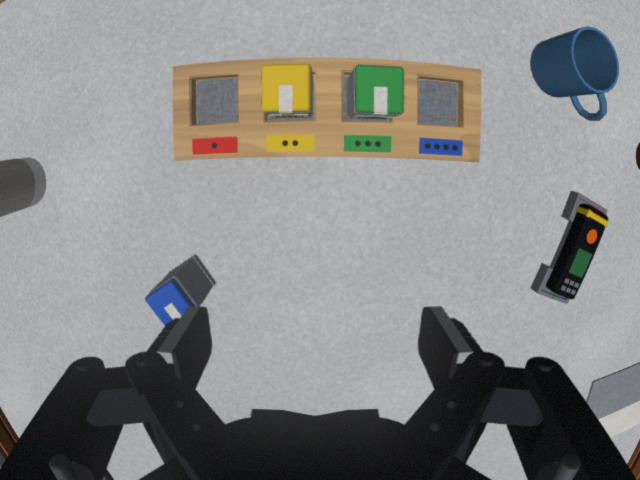

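Yellow and green are in their slots and blue has not moved. I'm going to blue at about (468.5, 170), yaw 0.42.

Request:
arm_command(
  rows=[
    [[-12, 28, -10], 0.09, -1],
    [[-16, 35, -25], 0.12, -1],
    [[-16, 37, -27], 0.12, -1],
    [[-16, 37, -27], 0.12, -1],
    [[-14, 33, -28], 0.108, -1],
    [[0, 0, 0], 0, -1],
    [[0, 0, 0], 0, -1],
  ],
)

```text
t: 17.98
tcp_pos: [0.4695, 0.1697, 0.1857]
tool_rot: [0.978, 0.209, -0.0, 0.0]
force: [0.8, 0.5, 0.2]
finger_gap: 1.001
```

```bash
python3 snap.py w10; python3 -c "
from meas import *
tins('w10',amin=60)"
```

```text
17.975 [0.4695 0.1697 0.1857] [ 0.978   0.2087 -0.0002  0.0002] [0.7913 0.4882 0.1675] 1.0011972200765527
w10 yellow c [665.5   7.1] size [51.5 50.1] yaw -0.134 seal dist 8.5 resid 0.53
w10 blue c [468.7 170.3] size [43.4 43. ] yaw 0.419 seal dist 10.8 resid 0.01
```

View pics/w10.png

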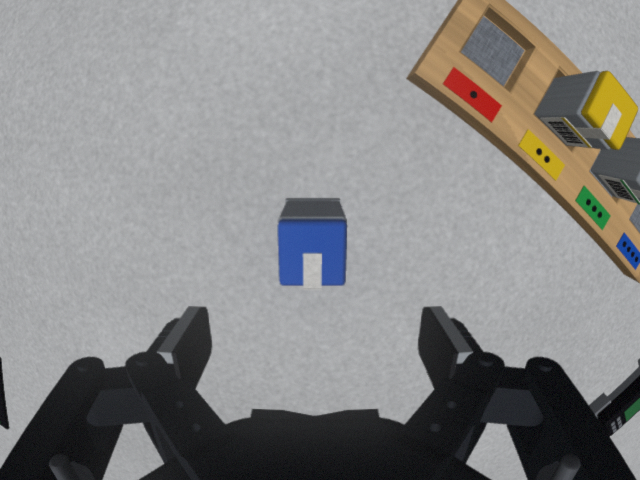

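Request:
arm_command(
  rows=[
    [[-1, 0.5, -30], 0, -1],
    [[0, 0, -30], 0, -1],
    [[0, 0, -30], 0, -1],
    [[0, 0, -27], 0, -1],
    [[0, 0, -18], 0, -1],
    [[0, 0, 0], 0, -1],
    [[0, 0, 0], 0, 1],
    [[0, 0, 0], 0, 1],
    [[0, 0, 0], 0, 1],
    [[0, 0, 0], 0, 1],
    [[0, 0, 0], 0, 1],
  ],
)

```text
t: 19.4
tcp_pos: [0.4685, 0.171, 0.0523]
tool_rot: [0.978, 0.209, 0.001, 0.0]
force: [-0.2, -0.3, 7.5]
finger_gap: 0.531
```

Request:
arm_command(
  rows=[
    [[0, 0, 25], 0, 1],
    [[0, 0, 40], 0, 1],
    [[10, -15, 40], -0.05, 1],
    [[22, -40, 20], -0.08, 1],
    [[26, -50, 0], -0.08, 1],
    [[26, -50, 0], -0.08, 1],
    [[26, -50, 0], -0.08, 1],
    [[26, -50, 0], -0.08, 1],
    [[22, -44, 0], -0.08, 1],
    [[17, -30, 0], -0.0265, 1],
    [[0, 0, 0], 0, 1],
    [[0, 0, -10], 0, 1],
  ],
)

```text
t: 20.9
tcp_pos: [0.642, -0.1575, 0.166]
tool_rot: [0.998, -0.067, -0.0, -0.0]
force: [-0.0, 0.3, -3.0]
finger_gap: 0.534
```

Request:
arm_command(
  rows=[
    [[0, 0, -5], 0, 1],
    [[0, 0, 0], 0, 1],
    [[0, 0, 0], 0, 1],
  ],
)

```text
t: 21.28
tcp_pos: [0.6426, -0.1575, 0.1614]
tool_rot: [0.998, -0.067, 0.0, -0.0]
force: [-0.6, -0.6, -2.2]
finger_gap: 0.535
```

```bash
python3 snap.py w11; python3 held.py w11 blue .0523;python3 - <<'E'
from meas import *
s,c,im=load('w11');h=cv2.cvtColor(im,cv2.COLOR_BGR2HSV)
for r in range(376,392,1): print(r,h[r,306:322:5].tolist())
print(onz(c,(315,383),s['tcp_pos'][2]-.0523+.09,True))
E
```

```text
21.275 [ 0.6426 -0.1575  0.1614] [ 0.9978 -0.0669  0.     -0.    ] [-0.6448 -0.5807 -2.2111] 0.5347605143453545
psi -0.1338195154477152
lid ((648.4617309570312, -159.25384521484375), (43.80609893798828, 39.32533645629883), 81.81715393066406) tcp [ 642.5634 -157.4674  161.3506] (241, 309, 148, 105)
w11 wood ((649.77783203125, -30.982681274414062), (349.8675842285156, 111.9253158569336), 82.2787857055664) (0, 177, 381, 130)
yellow [ 483.0957 -377.1341] [531 346  43  28 422]
red [627.0398 116.2488] [ 27 283  30  20 229]
376 [[110, 195, 208], [110, 193, 210], [110, 199, 206], [110, 193, 207]]
377 [[110, 199, 206], [110, 197, 207], [110, 195, 208], [110, 194, 209]]
378 [[110, 198, 205], [110, 195, 208], [110, 196, 207], [110, 195, 208]]
379 [[110, 186, 199], [110, 186, 200], [110, 186, 201], [110, 187, 200]]
380 [[111, 115, 160], [111, 120, 157], [111, 116, 161], [111, 116, 161]]
381 [[115, 10, 161], [116, 13, 156], [109, 13, 162], [113, 14, 162]]
382 [[0, 0, 225], [0, 0, 223], [60, 1, 229], [0, 0, 225]]
383 [[0, 1, 229], [0, 1, 229], [45, 2, 233], [0, 1, 231]]
384 [[30, 1, 231], [0, 0, 230], [15, 2, 230], [0, 0, 231]]
385 [[30, 1, 231], [0, 0, 231], [30, 1, 229], [30, 1, 232]]
386 [[30, 1, 231], [30, 1, 233], [0, 0, 229], [15, 2, 234]]
387 [[15, 2, 232], [0, 1, 234], [45, 2, 230], [30, 1, 235]]
388 [[30, 1, 230], [0, 1, 235], [30, 2, 228], [30, 1, 235]]
389 [[0, 0, 229], [15, 2, 236], [30, 1, 227], [0, 2, 235]]
390 [[45, 2, 229], [0, 1, 234], [0, 1, 225], [0, 1, 232]]
391 [[120, 1, 228], [30, 1, 231], [30, 1, 223], [30, 1, 228]]
[ 0.6419 -0.1585]
```

View pics/w11.png

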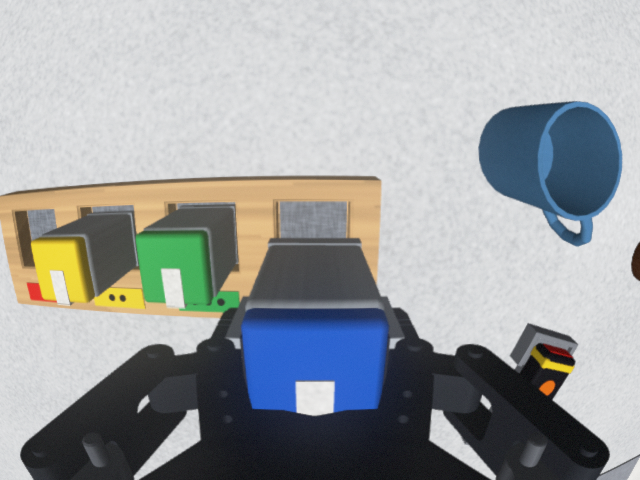

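Request:
arm_command(
  rows=[
    [[0.5, -0.3, -20], 0, 1],
    [[0, 0, -25], 0, 1],
    [[0, 0, -20], 0, 1],
    [[0, 0, 0], 0, 1],
    [[0, 0, 0], 0, 1],
  ],
)

```text
t: 21.95
tcp_pos: [0.6437, -0.1586, 0.0969]
tool_rot: [0.998, -0.067, 0.001, 0.0]
force: [0.2, 0.7, -1.9]
finger_gap: 0.532
```

Request:
arm_command(
  rows=[
    [[0, 0.6, -10], 0, 1],
    [[0, 0, -10], 0, 1],
    [[0, 0, -8], 0, 1],
    [[0, 0, 0], 0, 1],
    [[0, 0, -4], 0, 1],
    [[0, 0, -2.5], 0, 1],
    [[0, 0, 0], 0, 1],
    [[0, 0, 0], 0, 1],
  ],
)

```text
t: 22.95
tcp_pos: [0.6432, -0.1579, 0.0624]
tool_rot: [0.998, -0.067, 0.0, 0.0]
force: [-1.5, 0.6, 3.5]
finger_gap: 0.535
```

Request:
arm_command(
  rows=[
    [[0, 0, 0], 0, -0.5],
    [[0, 0, 0], 0, -0.6],
    [[0, 0, 0], 0, -0.6],
    [[0, 0, 20], 0, -0.6],
    [[0, 0, 40], 0, -0.6],
    [[-20, 0, 50], 0, -0.6],
    [[-40, -20, 50], 0, -1],
    [[-40, -30, 50], 0, -1],
    [[-20, -30, 40], 0, -1],
    [[0, 0, 0], 0, -1],
    [[0, 0, 0], 0, -1],
  ],
)

```text
t: 24.32
tcp_pos: [0.5302, -0.2326, 0.303]
tool_rot: [0.998, -0.068, 0.0, -0.0]
force: [0.1, -0.2, -0.7]
finger_gap: 1.004
```

```bash
python3 snap.py w12; python3 -c "
from meas import *
tins('w12',z=.1,amin=60);wood('w12')"
```

```text
24.325 [ 0.5302 -0.2326  0.303 ] [ 0.9977 -0.0676  0.0003 -0.0001] [ 0.0755 -0.2142 -0.6783] 1.0037493291493766
w12 yellow c [662.3  10. ] size [46.8 44.3] yaw -0.145 seal dist 10.9 resid -0.23
w12 green c [653.5 -76.3] size [43.1 42.8] yaw -0.144 seal dist 9.9 resid -0.09
w12 blue c [ 642.1 -159.7] size [43.4 43.1] yaw -0.137 seal dist 10.1 resid -0.07
w12 wood ((648.531005859375, -31.616500854492188), (350.2861633300781, 109.70220184326172), 82.1805419921875) (24, 75, 253, 113)
```

View pics/w12.png

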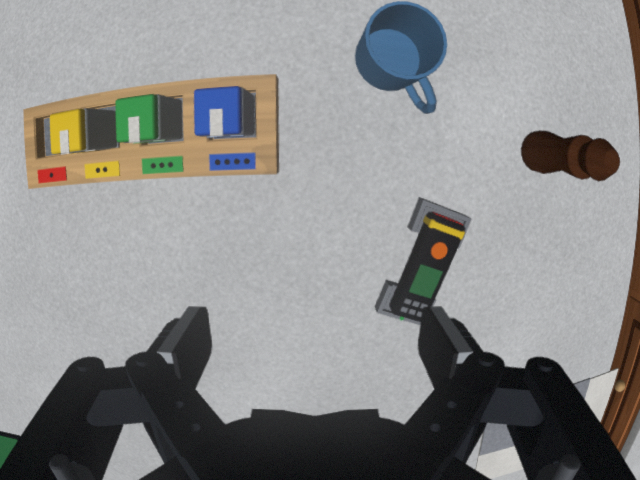

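```bash
cat > scan.py <<'E'
import sys
from meas import *
def scanner(n,z=.042,box=None):
    s,c,im=load(n);h=cv2.cvtColor(im,cv2.COLOR_BGR2HSV)
    if box is None: box=(0,0,640,480)
    out={}
    for nm,lo,hi in [('orange',(7,170,150),(16,255,255)),('screen',(55,60,40),(85,255,255)),('band',(20,130,130),(32,255,255))]:
        m=cv2.inRange(h,lo,hi);mm=np.zeros_like(m);x,y,w,hh=box;mm[y:y+hh,x:x+w]=m[y:y+hh,x:x+w]
        cs,_=cv2.findContours(mm,cv2.RETR_EXTERNAL,cv2.CHAIN_APPROX_NONE)
        k=max(cs,key=cv2.contourArea)
        r=rect(c,k[:,0,:].astype(float),z);out[nm]=np.array(r[0])
        print(nm,'px',k[:,0].mean(0),'c',np.round(r[0],1),np.round(r[1],1),round(r[2],1))
    d=out['orange']-out['screen'];print('axis yaw',np.arctan2(d[1],d[0]),np.linalg.norm(d))
    # black top outline
    return out
if __name__=='__main__':
    scanner(sys.argv[1],box=(380,190,100,140) if len(sys.argv)<3 else eval(sys.argv[2]))
E
python3 scan.py w12; python3 scan.py w2 "(480,170,90,130)"; python3 -c "
import cv2
im=cv2.imread('pics/w12.png');cv2.imwrite('pics/w12a.png',cv2.resize(im[190:330,360:490],None,fx=4,fy=4,interpolation=cv2.INTER_CUBIC))"
```

```text
orange px [438.9773 250.4545] c [ 461.7 -369.2] [17.4 18.5] 87.7
screen px [425.2449 280.9898] c [ 426.  -351.4] [31.8 37.5] 63.7
band px [446.0385 228.8974] c [ 486.1 -379.2] [45.9  8.6] 64.0
axis yaw -0.46256186280138467 39.90989268603632
orange px [538.4688 221.0938] c [ 461.7 -370. ] [18.2 16.6] 1.1
screen px [527.6351 246.4189] c [ 425.8 -351.9] [33.1 38. ] 64.2
band px [543.0577 203.8077] c [ 486.3 -379.2] [46.1  8.9] 65.4
axis yaw -0.46780846981852775 40.18741904554808
```

View pics/w12a.png

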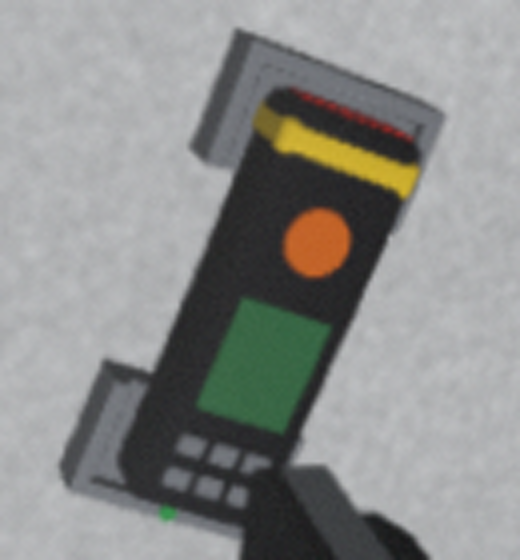

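The scanner is at about (440, −358), yaw −0.458. I'm going above it for a close measurement.

Request:
arm_command(
  rows=[
    [[-15, -20, -10], -0.06, -1],
    [[-20, -27, -25], -0.08, -1],
    [[-20, -28, -28], -0.08, -1],
    [[-20, -28, -28], -0.08, -1],
    [[-15, -22, -20], -0.023, -1],
    [[0, 0, 0], 0, -1],
    [[0, 0, 0], 0, -1],
  ],
)

```text
t: 25.25
tcp_pos: [0.441, -0.3568, 0.1909]
tool_rot: [0.974, -0.226, -0.0, -0.001]
force: [0.5, -0.1, -0.7]
finger_gap: 1.004
```

```bash
python3 snap.py w13; python3 scan.py w13 "(200,130,240,250)"
```

```text
25.25 [ 0.441  -0.3568  0.1909] [ 0.9741 -0.2263 -0.0005 -0.0007] [ 0.4648 -0.1406 -0.702 ] 1.0044347133799192
orange px [314.4714 202.0286] c [ 462.4 -368.5] [19.2 18.7] 63.8
screen px [314.3875 251.7063] c [ 426.3 -350.5] [30.7 37. ] 63.1
band px [314.2847 168.4088] c [ 485.7 -380. ] [44.6  9.9] 63.8
axis yaw -0.4621220473753243 40.38285599598468
```

View pics/w13.png

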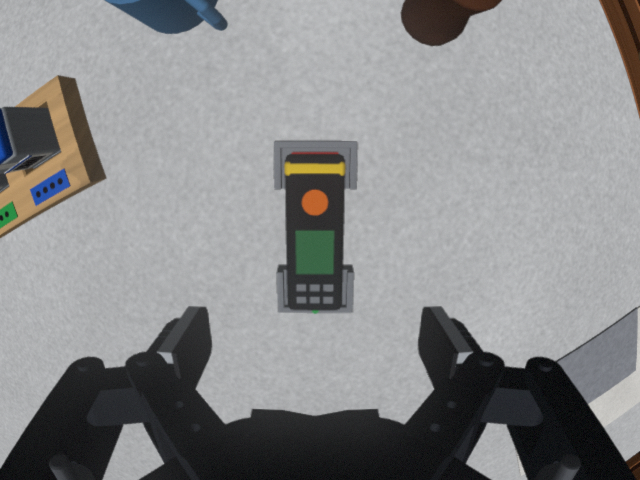

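```bash
python3 - <<'E'
from meas import *
s,c,im=load('w13')
psi=-.4566;u=np.array([np.cos(psi),np.sin(psi)]);v=np.array([-u[1],u[0]])
t=s['tcp_pos'][:2]
cv2.imwrite('pics/w13a.png',cv2.resize(im[130:325,260:370],None,fx=3,fy=3,interpolation=cv2.INTER_CUBIC))
def rel(p,z): d=onz(c,p,z,True)-t; return np.round([d@u*1000,d@v*1000],1)
for nm,p,z in [('nose top',(315,154),.042),('tail top',(315,310),.042),('L',(286,235),.042),('R',(344,235),.042),('dock nose',(315,141),.02),('dock tail',(315,312),.02),('dockL',(275,165),.02),('dockR',(357,165),.02),('orange',(314.5,202),.042),('screen',(314.4,251.7),.042)]: print(nm,rel(p,z))
E
```

```text
nose top [61.2 -1.4]
tail top [-66.8  -1.4]
L [-1.7 21.3]
R [ -1.7 -24.1]
dock nose [70.9 -1.5]
dock tail [-79.7  -1.4]
dockL [51.6 31.1]
dockR [ 51.6 -35.7]
orange [24.4 -1. ]
screen [-15.4  -0.9]
```

View pics/w13a.png

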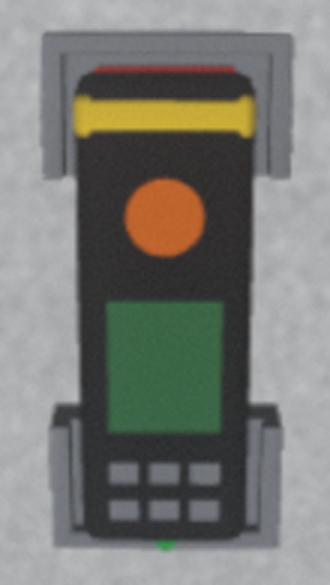

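Request:
arm_command(
  rows=[
    [[-1.5, 0, -30], 0, -1],
    [[-1.6, 0, -40], 0, -1],
    [[0, 0, -40], 0, -1],
    [[0, 0, -30], 0, -1],
    [[0, 0, -18], 0, -1],
    [[0, 0, -8], 0, -1],
    [[0, 0, 0], 0, -1],
    [[0, 0, 0], 0, -1],
  ],
)

```text
t: 26.3
tcp_pos: [0.438, -0.3585, 0.0266]
tool_rot: [0.974, -0.227, 0.001, 0.001]
force: [-0.1, 0.0, -0.1]
finger_gap: 0.998
```

Request:
arm_command(
  rows=[
    [[0, 1.5, -3], 0, -1],
    [[0, 0, 0], 0, -1],
    [[0, 0, 0], 0, 0.5],
    [[0, 0, 0], 0, 1],
    [[0, 0, 0], 0, 1],
    [[0, 0, 0], 0, 1],
    [[0, 0, 0], 0, 1],
  ],
  squeeze=40,
)

```text
t: 27.18
tcp_pos: [0.4374, -0.3566, 0.0227]
tool_rot: [0.974, -0.227, 0.0, 0.0]
force: [-0.1, 0.2, 3.5]
finger_gap: 0.534
```

```bash
python3 snap.py w14
```

```text
27.175 [ 0.4374 -0.3566  0.0227] [ 0.9739 -0.2269  0.0002  0.0001] [-0.1268  0.1865  3.5477] 0.5336423121090288
```

View pics/w14.png

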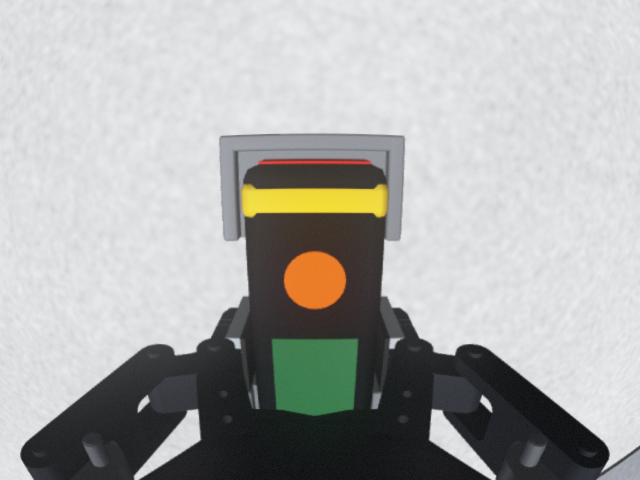

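Scanner gripped. The dock pose to return to is TCP (437.4, −356.6, 22.7), ψ −0.458. I'll carry it high to in front of slot 2.

Request:
arm_command(
  rows=[
    [[0, 0, 15], 0, 1],
    [[0, 0, 35], 0, 1],
    [[0, 15, 45], 0.02, 1],
    [[6, 40, 35], 0.04, 1],
    [[8, 50, 0], 0.05, 1],
    [[8, 50, 0], 0.05, 1],
    [[8, 50, 0], 0.05, 1],
    [[8, 50, 0], 0.05, 1],
    [[8, 50, 0], 0.05, 1],
    [[8, 50, 0], 0.012, 1],
    [[7, 33, 0], 0, 1],
    [[0, 0, 0], 0, 1],
  ],
  squeeze=60,
)

```text
t: 28.72
tcp_pos: [0.4981, 0.0338, 0.1529]
tool_rot: [0.998, -0.066, 0.0, -0.0]
force: [0.7, -0.8, -1.4]
finger_gap: 0.528
```

Request:
arm_command(
  rows=[
    [[0, 0, -20], 0, 1],
    [[0, 0, 0], 0, 1],
    [[0, 0, 0], 0, 1],
  ],
)

```text
t: 29.1
tcp_pos: [0.4984, 0.0308, 0.1329]
tool_rot: [0.998, -0.068, 0.0, 0.0]
force: [0.4, -1.1, -0.7]
finger_gap: 0.531
```

```bash
python3 snap.py w15; python3 -c "
from meas import *
s,c,im=load('w15');print('psi',2*np.arctan2(s['tool_rot'][1],s['tool_rot'][0]))
tins('w15',z=.1,amin=60);wood('w15')"
```

```text
29.1 [0.4984 0.0308 0.1329] [ 0.9977 -0.0683  0.      0.0001] [ 0.3955 -1.087  -0.6833] 0.5308227998689995
psi -0.13666462426092793Traceback (most recent call last):
  File "<string>", line 4, in <module>
    tins('w15',z=.1,amin=60);wood('w15')
    ~~~~^^^^^^^^^^^^^^^^^^^^
  File "meas.py", line 24, in tins
    yaw=ang+np.pi; base=np.radians(r[2]); k2=round((yaw-base)/(np.pi/2))
                                             ~~~~~^^^^^^^^^^^^^^^^^^^^^^
ValueError: cannot convert float NaN to integer
```

View pics/w15.png

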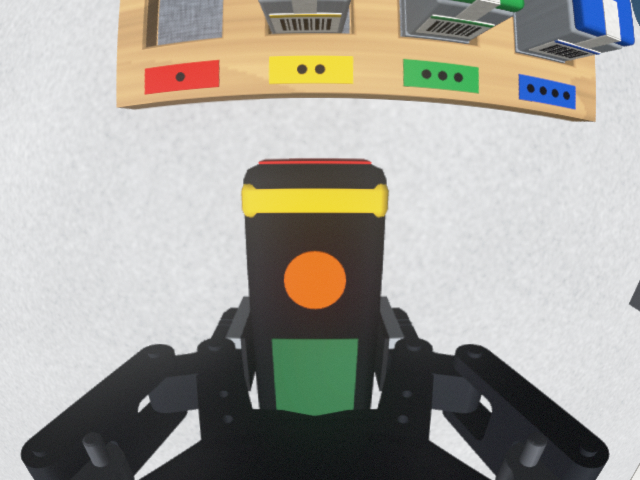

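Request:
arm_command(
  rows=[
    [[0, 0.8, -20], 0, 1],
    [[0, 0, -30], 0, 1],
    [[0, 0, -25], 0, 1],
    [[0, 0, -10], 0, 1],
    [[0, 0, -3], 0, 1],
    [[0, 0, 0], 0, 1],
    [[0, 0, 0], 0, 1],
  ],
)

```text
t: 30.02
tcp_pos: [0.4989, 0.0323, 0.0453]
tool_rot: [0.998, -0.068, 0.001, 0.0]
force: [0.8, -0.4, -2.2]
finger_gap: 0.531
```

```bash
python3 snap.py w16; python3 snap.py s16 side
```

```text
30.025 [0.4989 0.0323 0.0453] [ 0.9977 -0.0678  0.0008  0.0001] [ 0.754  -0.3563 -2.2277] 0.5309361422479935
30.075 [0.4989 0.0323 0.0453] [ 0.9977 -0.0678  0.0008  0.0001] [-0.6521  0.4507 -1.3813] 0.5302277563642803
```

View pics/w16.png

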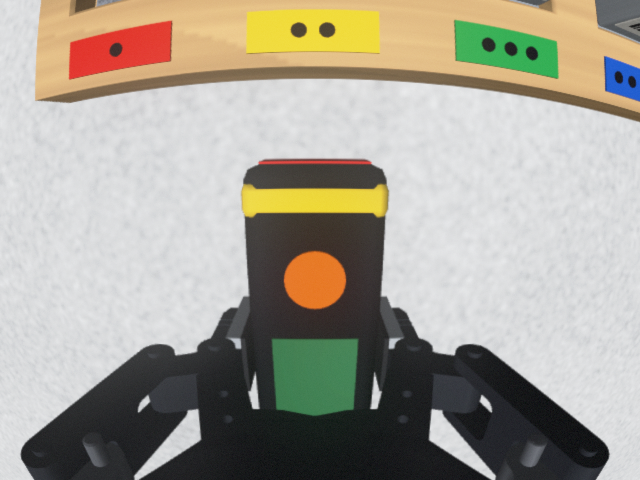

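View pics/s16.png

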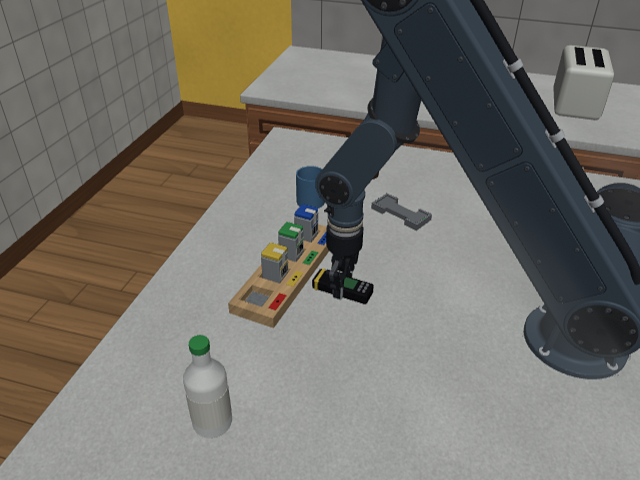

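The scanner is in line with the yellow tag (centre column 313, scanner axis 315) and level. I'll hold it here for more than two seconds.

Request:
arm_command(
  rows=[
    [[0, 0, 0], 0, 1],
    [[0, 0, 0], 0, 1],
    [[0, 0, 0], 0, 1],
    [[0, 0, 0], 0, 1],
    [[0, 0, 0], 0, 1],
    [[0, 0, 0], 0, 1],
    [[0, 0, 0], 0, 1],
    [[0, 0, 0], 0, 1],
    [[0, 0, 0], 0, 1],
    [[0, 0, 0], 0, 1],
    [[0, 0, 0], 0, 1],
    [[0, 0, 0], 0, 1],
  ],
)

```text
t: 31.62
tcp_pos: [0.4983, 0.0323, 0.0445]
tool_rot: [0.998, -0.068, -0.0, -0.0]
force: [0.9, 0.1, -1.3]
finger_gap: 0.528
```

Request:
arm_command(
  rows=[
    [[0, 0, 0], 0, 1],
    [[0, 0, 0], 0, 1],
    [[0, 0, 0], 0, 1],
    [[0, 0, 0], 0, 1],
    [[0, 0, 0], 0, 1],
    [[0, 0, 0], 0, 1],
    [[0, 0, 0], 0, 1],
    [[0, 0, 0], 0, 1],
    [[0, 0, 0], 0, 1],
    [[0, 0, 0], 0, 1],
    [[0, 0, 0], 0, 1],
    [[0, 0, 0], 0, 1],
  ],
)

```text
t: 33.12
tcp_pos: [0.4983, 0.0324, 0.0445]
tool_rot: [0.998, -0.068, -0.0, -0.0]
force: [-0.4, 1.0, -2.0]
finger_gap: 0.529
```

Request:
arm_command(
  rows=[
    [[-2, -14, 0], 0, 1],
    [[-3, -24, 0], 0, 1],
    [[-3, -24, 0], 0, 1],
    [[-2.5, -15, 0], 0, 1],
    [[-1.5, -7, 0], 0, 1],
    [[0, 0, 0], 0, 1],
    [[0, 0, 0], 0, 1],
    [[0, 0, 0], 0, 1],
  ],
)

```text
t: 34.12
tcp_pos: [0.4863, -0.051, 0.0445]
tool_rot: [0.998, -0.067, -0.0, -0.0]
force: [1.0, -0.7, -1.8]
finger_gap: 0.529
```

```bash
python3 snap.py w17
```

```text
34.125 [ 0.4863 -0.051   0.0445] [ 0.9977 -0.0673 -0.     -0.    ] [ 1.0149 -0.6758 -1.7731] 0.5290729225957422
```

View pics/w17.png

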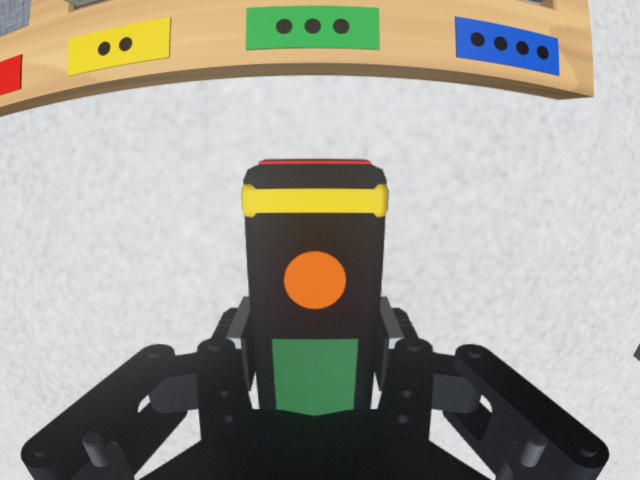

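Request:
arm_command(
  rows=[
    [[0, -1, 0], 0, 1],
    [[0, 0, 0], 0, 1],
    [[0, 0, 0], 0, 1],
    [[0, 0, 0], 0, 1],
    [[0, 0, 0], 0, 1],
    [[0, 0, 0], 0, 1],
    [[0, 0, 0], 0, 1],
    [[0, 0, 0], 0, 1],
    [[0, 0, 0], 0, 1],
    [[0, 0, 0], 0, 1],
    [[0, 0, 0], 0, 1],
    [[0, 0, 0], 0, 1],
  ],
)

```text
t: 35.67
tcp_pos: [0.4863, -0.0526, 0.0445]
tool_rot: [0.998, -0.068, 0.0, -0.0]
force: [0.2, 1.2, -1.1]
finger_gap: 0.527
```

Request:
arm_command(
  rows=[
    [[0, 0, 0], 0, 1],
    [[0, 0, 0], 0, 1],
    [[0, 0, 0], 0, 1],
    [[0, 0, 0], 0, 1],
    [[0, 0, 0], 0, 1],
    [[0, 0, 0], 0, 1],
    [[0, 0, 0], 0, 1],
    [[0, 0, 0], 0, 1],
    [[0, 0, 0], 0, 1],
    [[0, 0, 0], 0, 1],
    [[0, 0, 0], 0, 1],
    [[0, 0, 0], 0, 1],
  ],
)

```text
t: 37.17
tcp_pos: [0.4863, -0.0527, 0.0445]
tool_rot: [0.998, -0.068, 0.0, -0.0]
force: [-0.1, 0.0, -1.2]
finger_gap: 0.523
```

Request:
arm_command(
  rows=[
    [[-2, -14, 0], 0, 1],
    [[-3, -24, 0], 0, 1],
    [[-3, -24, 0], 0, 1],
    [[-2.5, -15, 0], 0, 1],
    [[-1, -6.5, 0], 0, 1],
    [[0, 0, 0], 0, 1],
    [[0, 0, 0], 0, 1],
    [[0, 0, 0], 0, 1],
  ],
)

```text
t: 38.17
tcp_pos: [0.4748, -0.1355, 0.0445]
tool_rot: [0.998, -0.067, -0.0, -0.0]
force: [-0.2, -0.6, -0.4]
finger_gap: 0.528
```

```bash
python3 snap.py w18
```

```text
38.175 [ 0.4748 -0.1355  0.0445] [ 0.9977 -0.0673 -0.0001 -0.0001] [-0.1572 -0.586  -0.4254] 0.5284444058785048
```

View pics/w18.png

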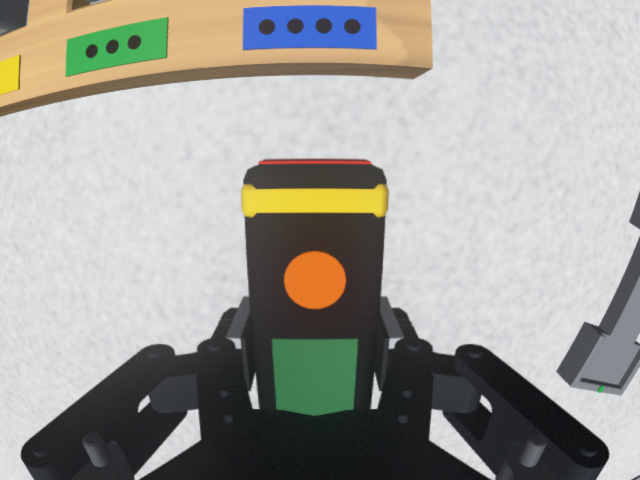

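The blue label is in line: tag centre column 310, scanner axis 315, about 1.5 mm off. I'll hold here, then lift straight up.

Request:
arm_command(
  rows=[
    [[0, 0.5, 0], 0, 1],
    [[0, 0, 0], 0, 1],
    [[0, 0, 0], 0, 1],
    [[0, 0, 0], 0, 1],
    [[0, 0, 0], 0, 1],
    [[0, 0, 0], 0, 1],
    [[0, 0, 0], 0, 1],
    [[0, 0, 0], 0, 1],
    [[0, 0, 0], 0, 1],
    [[0, 0, 0], 0, 1],
    [[0, 0, 0], 0, 1],
    [[0, 0, 0], 0, 1],
  ],
)

```text
t: 39.72
tcp_pos: [0.4748, -0.1356, 0.0445]
tool_rot: [0.998, -0.068, 0.0, 0.0]
force: [0.8, -0.8, -0.8]
finger_gap: 0.521
```

Request:
arm_command(
  rows=[
    [[0, 0, 0], 0, 1],
    [[0, 0, 0], 0, 1],
    [[0, 0, 0], 0, 1],
    [[0, 0, 0], 0, 1],
    [[0, 0, 0], 0, 1],
    [[0, 0, 0], 0, 1],
    [[0, 0, 0], 0, 1],
    [[0, 0, 0], 0, 1],
    [[0, 0, 0], 0, 1],
    [[0, 0, 0], 0, 1],
    [[0, 0, 0], 0, 1],
    [[0, 0, 0], 0, 1],
  ],
)

```text
t: 41.22
tcp_pos: [0.4748, -0.1356, 0.0445]
tool_rot: [0.998, -0.068, 0.0, -0.0]
force: [-0.1, 0.2, -1.5]
finger_gap: 0.527
```

Request:
arm_command(
  rows=[
    [[0, 0, 30], 0, 1],
    [[-2, -10, 45], -0.03, 1],
    [[-6, -35, 25], -0.05, 1],
    [[-8, -45, 0], -0.06, 1],
    [[-8, -45, 0], -0.06, 1],
    [[-6, -40, 0], -0.06, 1],
    [[-5, -30, 0], -0.05, 1],
    [[-2, -16, 0], -0.012, 1],
    [[0, 0, 0], 0, 1],
    [[0, 0, 0], 0, 1],
  ],
)

```text
t: 42.48
tcp_pos: [0.4376, -0.355, 0.1443]
tool_rot: [0.974, -0.226, -0.001, -0.001]
force: [0.3, 0.2, -1.8]
finger_gap: 0.529
```

```bash
python3 snap.py w19;  python3 -c "
from meas import *
s,c,im=load('w19');print('psi',2*np.arctan2(s['tool_rot'][1],s['tool_rot'][0]))"
```

```text
42.475 [ 0.4376 -0.355   0.1443] [ 0.9741 -0.2263 -0.0007 -0.0008] [ 0.2572  0.1889 -1.8351] 0.5287582065285218
psi -0.4565835281580079
```

View pics/w19.png

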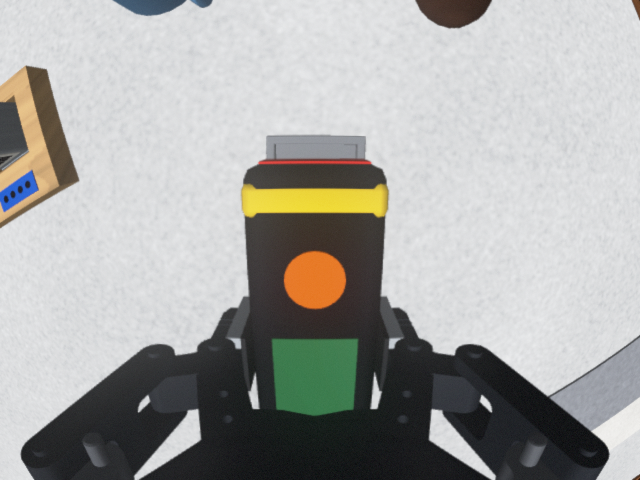

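Request:
arm_command(
  rows=[
    [[0, -1.4, -20], 0, 1],
    [[0, 0, -35], 0, 1],
    [[0, 0, -30], 0, 1],
    [[0, 0, -15], 0, 1],
    [[0, 0, 0], 0, 1],
    [[0, 0, 0], 0, 1],
  ],
)

```text
t: 43.28
tcp_pos: [0.4385, -0.3584, 0.0455]
tool_rot: [0.974, -0.227, 0.001, 0.001]
force: [0.6, -0.7, -2.0]
finger_gap: 0.524
```

Request:
arm_command(
  rows=[
    [[-1, 1.6, -6], 0, 1],
    [[0, 0, -6], 0, 1],
    [[0, 0, -5], 0, 1],
    [[0, 0, 0], 0, 1],
    [[0, 0, -3], 0, 1],
    [[0, 0, 0], 0, 1],
    [[0, 0, 0], 0, 1],
  ],
)

```text
t: 44.15
tcp_pos: [0.4369, -0.3565, 0.0246]
tool_rot: [0.974, -0.227, 0.0, 0.0]
force: [0.6, 0.2, -1.2]
finger_gap: 0.531
```

```bash
python3 snap.py w20
```

```text
44.15 [ 0.4369 -0.3565  0.0246] [ 0.9739 -0.2268  0.0001  0.0001] [ 0.6321  0.1623 -1.2282] 0.5312442509264512
```

View pics/w20.png

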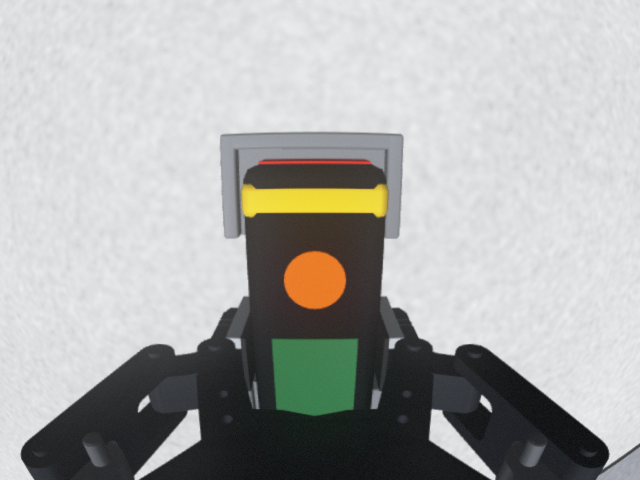

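The scanner is back inside the lips, nearly identical to the pose at the grasp. I'll lower the last 2 mm, release and retreat.

Request:
arm_command(
  rows=[
    [[0, 0, -2], 0, 1],
    [[0, 0, 0], 0, 1],
    [[0, 0, 0], 0, 0.2],
    [[0, 0, 0], 0, -0.5],
    [[0, 0, 0], 0, -0.8],
    [[0, 0, 0], 0, -1],
    [[0, 0, 15], 0, -1],
    [[0, 0, 40], 0, -1],
    [[0, 0, 50], 0, -1],
    [[20, 20, 50], 0, -1],
    [[20, 30, 50], 0, -1],
    [[0, 0, 0], 0, -1],
  ],
)

```text
t: 45.7
tcp_pos: [0.4798, -0.3063, 0.2331]
tool_rot: [0.974, -0.225, 0.005, 0.003]
force: [-0.7, -0.2, 0.3]
finger_gap: 1.003
```

Request:
arm_command(
  rows=[
    [[20, 40, 30], 0.05, -1],
    [[20, 50, 30], 0.1, -1],
    [[10, 50, 10], 0.1, -1],
    [[0, 30, 0], 0.07, -1],
    [[0, 0, 0], 0, -1],
    [[0, 0, 0], 0, -1],
  ],
)

```text
t: 46.45
tcp_pos: [0.5265, -0.1373, 0.2971]
tool_rot: [0.998, -0.069, -0.0, 0.0]
force: [-0.9, 0.4, -0.1]
finger_gap: 1.0
```

```bash
python3 snap.py w21; python3 snap.py s21 side; python3 -c "
from meas import *
tins('w21',z=.1,amin=60);wood('w21')"
```

```text
46.45 [ 0.5265 -0.1373  0.2971] [ 0.9976 -0.0693 -0.0004  0.0002] [-0.942   0.4274 -0.054 ] 0.9999729523591043
46.5 [ 0.5266 -0.1377  0.2971] [ 0.9976 -0.0697 -0.0003  0.0002] [-1.2334 -0.0011  0.0415] 0.9995838687703215
w21 yellow c [662.1  10.5] size [45.9 44.7] yaw -0.124 seal dist 10.7 resid -0.21
w21 green c [653.2 -76.2] size [42.4 42.9] yaw -0.141 seal dist 9.8 resid -0.08
w21 blue c [ 642.2 -158.5] size [42.6 42.6] yaw -0.136 seal dist 9.8 resid 0.08
w21 wood ((648.6468505859375, -30.955322265625), (348.84228515625, 109.48542785644531), 82.23486328125) (71, 58, 292, 114)
```

View pics/w21.png

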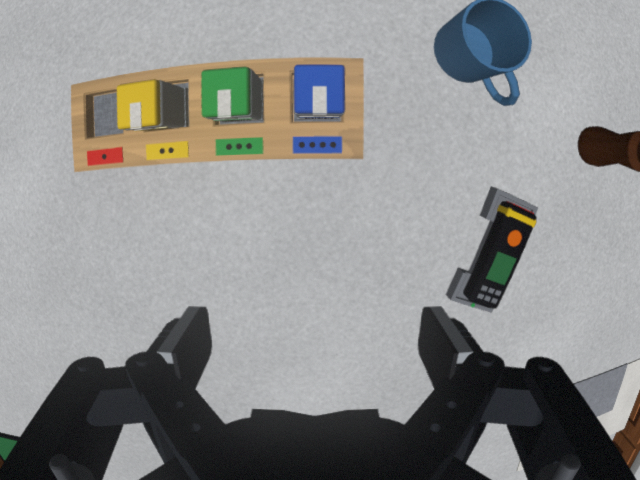

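View pics/s21.png

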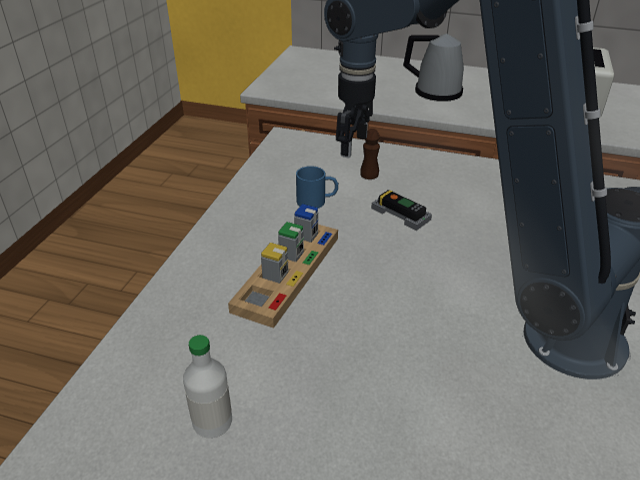

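Request:
arm_command(
  rows=[
    [[10, 30, 0], 0, -1],
    [[15, 45, 0], 0, -1],
    [[15, 45, 0], 0, -1],
    [[10, 30, 0], 0, -1],
    [[0, 0, 0], 0, -1],
    [[0, 0, 0], 0, -1],
    [[0, 0, 0], 0, -1],
  ],
)

```text
t: 47.42
tcp_pos: [0.5767, 0.012, 0.2974]
tool_rot: [0.998, -0.07, -0.0, 0.0]
force: [0.9, 0.0, -1.2]
finger_gap: 0.999
```

```bash
python3 snap.py w22; python3 -c "
from meas import *
for n in ['w6','w9','w22']: tins(n,z=.1,amin=60)
wood('w22')"; python3 scan.py w21 "(440,180,110,140)"
```

```text
47.425 [0.5767 0.012  0.2974] [ 0.9976 -0.0699 -0.0002  0.0002] [ 0.9037  0.0206 -1.1677] 0.9994383901774543
w6 yellow c [665.1   8.6] size [44.5 43.9] yaw -0.139 seal dist 10.3 resid 0.05
w6 green c [443.4 304.3] size [41.  40.8] yaw -0.626 seal dist 10.8 resid -0.11
w6 blue c [472.9 164.5] size [42.  42.3] yaw 0.419 seal dist 4.6 resid -0.29
w9 yellow c [665.3   8.1] size [43.8 44.5] yaw -0.137 seal dist 10.3 resid -0.03
w9 green c [653.5 -74.9] size [42.2 42.6] yaw -0.135 seal dist 9.9 resid 0.09
w9 blue c [475.3 164.7] size [37.7 42.1] yaw 0.429 seal dist 10.3 resid -0.17
w22 yellow c [662.1  12.4] size [43.9 45.4] yaw -0.139 seal dist 10.8 resid 0.01
w22 green c [653.7 -74.9] size [43.2 42.9] yaw -0.132 seal dist 10.1 resid 0.09
w22 blue c [ 642.4 -156.8] size [46.2 43.3] yaw -0.134 seal dist 10.2 resid 0.26
w22 wood ((648.3858642578125, -31.40142822265625), (349.7966003417969, 109.6004867553711), 82.21011352539062) (184, 85, 311, 105)
orange px [514.1538 237.7949] c [ 460.8 -371.1] [18.4 18.8] 36.7
screen px [500.6739 267.9674] c [ 424.7 -353.1] [32.7 38.1] 64.2
band px [520.5    217.2727] c [ 484.8 -380.6] [46.1  9.1] 63.7
axis yaw -0.461491605048868 40.30423632149673
```

View pics/w22.png

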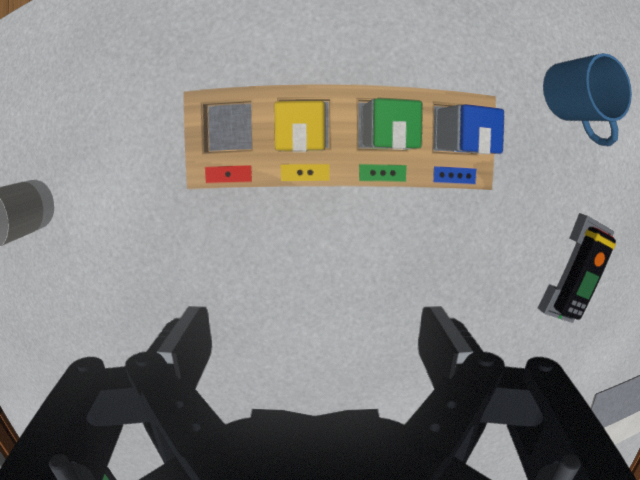

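```bash
python3 - <<'E'
from h import *
im=cv2.imread('pics/s21.png');cv2.imwrite('pics/s21a.png',cv2.resize(im[190:330,220:360],None,fx=4,fy=4,interpolation=cv2.INTER_CUBIC))
im=manip.snapshot('scene');cv2.imwrite('pics/sc22.png',im)
cv2.imwrite('pics/sc22a.png',cv2.resize(im[170:320,160:420],None,fx=3,fy=3,interpolation=cv2.INTER_CUBIC))
E
```

```text
(no output)
```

View pics/s21a.png

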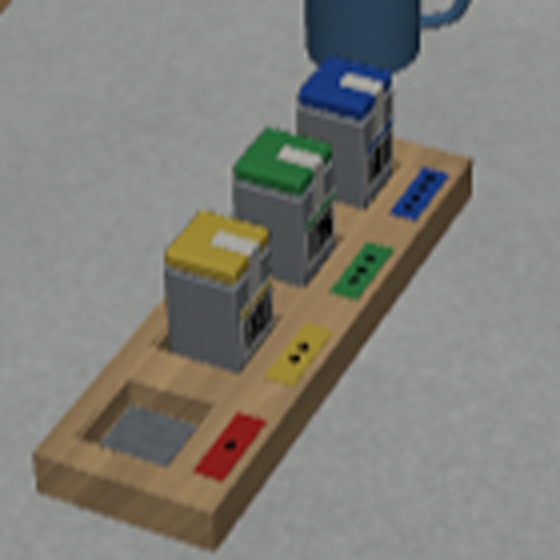

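View pics/sc22a.png

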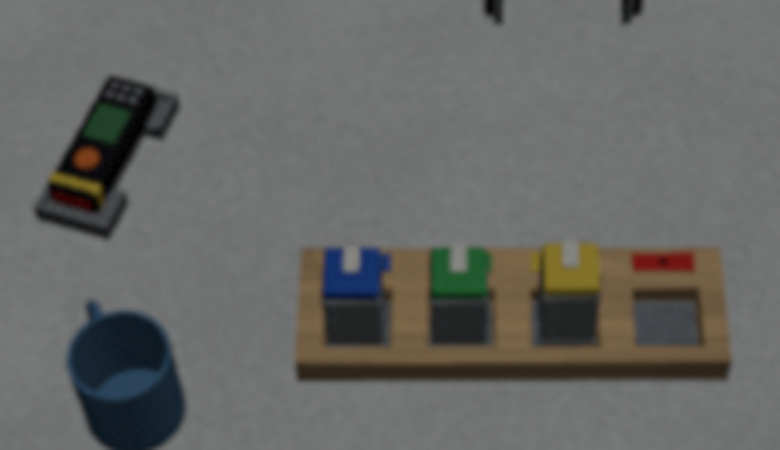

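```bash
python3 - <<'E'
from meas import *
s,c,im=load('w22');s2,c2,im2=load('s21')
def lc(im,col,box):
    m=mask(im,col,110,90);x,y,w,h=box;z=np.zeros_like(m);z[y:y+h,x:x+w]=m[y:y+h,x:x+w]
    cs,_=cv2.findContours(z,cv2.RETR_EXTERNAL,cv2.CHAIN_APPROX_NONE);k=max(cs,key=cv2.contourArea)
    M=cv2.moments(cv2.convexHull(k));return np.array([M['m10'],M['m01']])/M['m00']
for col,b1,b2 in [('yellow',(270,90,65,68),(255,238,40,26)),('green',(365,90,60,68),(270,218,40,26)),('blue',(450,90,60,68),(290,198,40,26))]:
    p,q=lc(im,col,b1),lc(im2,col,b2)
    o1,d1=ray(c,p,True);o2,d2=ray(c2,q)
    A=np.stack([d1,-d2],1);t=np.linalg.lstsq(A,o2-o1,rcond=None)[0]
    a=o1+d1*t[0];b=o2+d2*t[1];print(col,p,q,(a+b)/2*1000,'gap',np.linalg.norm(a-b)*1000)
E
```

```text
yellow [299.0356 125.2849] [273.5634 251.2437] [662.8967  12.5703  95.7593] gap 1.3859768889602315
green [397.3412 123.0352] [290.4116 228.9453] [653.7065 -74.5559  98.8579] gap 0.23003065078554524
blue [481.3677 128.8216] [305.9008 210.7447] [ 642.328  -156.5073   99.2644] gap 0.38938337991542654
```

```bash
python3 -c "
from station import manip
print(manip.sign_off(), manip.sense()['t'])"
```

```text
the job is handed in; nothing more can be done
the job is handed in; nothing more can be done
```

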